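Load, lock and start the shell cleaner

TASK

Put all the oyster shells that lie on the bench into the open tub of the blue shell cleaner and slide its yellow cover fully shut. Then take the flat driver from its stand and, keeping the blade seated in the slot as you turn, tighten the brass lock screw clockwise until it stops, touching the screw with nothing but the driver, and stand the driver back in its stand. Last of all, turn the selector knob to the red dot; leave the urchin, spot plate, tin, jar and pick where they are.

Things in the scene. Friction and masses are not known exactly. Their poses are not given: they have to be found in the camera images.
- shell1: oyster shell, grey-white, domed, 76 mm long (its x) by 44 mm wide (its y) by 24 mm tall, 0.06 to 0.11 kg; its sides are near vertical up to 18 mm and can be gripped across y. Origin at the centre of its underside, z up. Two to four of the shells are present, the others are None.
- shell2: oyster shell, grey-white, domed, 76 mm long (its x) by 44 mm wide (its y) by 24 mm tall, 0.06 to 0.11 kg; its sides are near vertical up to 18 mm and can be gripped across y. Origin at the centre of its underside, z up. Two to four of the shells are present, the others are None.
- shell3: oyster shell, grey-white, domed, 76 mm long (its x) by 44 mm wide (its y) by 24 mm tall, 0.06 to 0.11 kg; its sides are near vertical up to 18 mm and can be gripped across y. Origin at the centre of its underside, z up. Two to four of the shells are present, the others are None.
- shell4: oyster shell, grey-white, domed, 76 mm long (its x) by 44 mm wide (its y) by 24 mm tall, 0.06 to 0.11 kg; its sides are near vertical up to 18 mm and can be gripped across y. Origin at the centre of its underside, z up. Two to four of the shells are present, the others are None.
- cleaner: blue bench-top shell cleaner, fixed, 384 (x) by 332 (y) mm; origin at the centre of its underside on the bench, x away from its front. The open tub is in its front left part; behind the tub a flat deck; along its right side (-y) a console, 120 mm wide, top 70 mm above the bench, with the selector in front and the lock screw 130 mm behind it.
- tub (a point): centre of the tub's inner floor, 22 mm above the bench, axes as the cleaner's. The tub is 180 mm (x) by 200 mm (y) inside; its front and back rims are 36 mm above its floor (left and right walls 48 mm). The cover slides 38 mm above the floor, so shells must lie low in the tub, not on top of one another.
- cover (a joint): flat yellow cover of the tub, slides along the cleaner's x on its rims: 0 = fully shut over the tub (front stop), 0.185 m = fully open on the rear deck. About 1.5 N friction; stays where it is left.
- cover_handle (a point): top centre of the black handle block on the cover, 98 mm above the bench; the block is 16 mm (cleaner's x) by 32 mm (cleaner's y) and stands 33 mm above the cover.
- stand: dark wooden driver stand, fixed, 64 by 64 by 78 mm; a square hole 32 by 32 mm passes straight down through its middle. Origin at the centre of its underside; yaw varies.
- stand_top (a point): centre of the hole's mouth, on the stand's top face, 78 mm above the bench.
- driver: flat driver, 140 mm long, 0.14 kg, standing blade down in its stand. Origin at the middle of the blade's end, z up along the tool. Blade: 24 mm wide along x, 3.5 mm thick along y, reaching from z = 0 to 24 mm; round shank of 12 mm diameter; round steel collar, 52 mm diameter, z = 66 to 72 mm, whose underside rests on the stand's top; orange handle, 32 by 32 mm square with flats square to x and y, z = 72 to 140 mm. It turns freely about z in the stand.
- driver_tip (a point): the middle of the blade's end.
- driver_collar (a point): centre of the underside of the driver's collar; on point stand_top when the driver is in its stand.
- screw (a joint): turn of the lock screw, grows clockwise seen from above; 2.4 rad = fully tightened, at its stop. It starts at 0 to 0.5. About 0.07 N m friction; stays where it is left.
- screw_slot (a point): centre of the slot's floor, 74 mm above the bench, on the screw's vertical axis; x runs along the slot and turns with the screw. Brass head, 48 mm diameter; the slot is 7 mm wide, runs right across, and is 10 mm deep. A fixed dark ring, inside diameter 52 mm, outside 66 mm, stands round the head, its top 16 mm above the slot's floor. Half a turn looks the same, so the blade may enter either way round, and it may be lifted out and put back to take a new stroke.
- dial (a joint): turn of the selector, grows clockwise seen from above, 0 to 2.4 rad. It starts at the stop 0 or 0.6. Click stops at 0, 0.6, 1.2, 1.8 and 2.4, each with a dot on the console; it pulls itself into the nearest stop with up to 0.03 N m. The larger red dot is at 1.8. At 0 the knob's white mark points to the cleaner's front (-x), at 1.8 to the red dot, to the left and a little to the rear.
- dial_grip (a point): on the selector's axis at the height to grip it, 107 mm above the bench. Its grip bar is 46 mm long (the point's x, which turns with it; the white mark is on the -x half), 14 mm thick (y), and 32 mm tall, its top 7 mm above this point.
- urchin: pink sea urchin test, fragile, 68 mm across and 39 mm tall; bystander. Origin at the centre of its underside.
- spotplate: white ceramic spot plate, 120 by 95 by 14 mm; bystander. Origin under its centre.
- tin: round tin specimen box, 83 mm across, 38 mm tall; bystander. Origin under its centre.
- jar: jar, 60 mm across, 90 mm tall; bystander. Origin under its centre.
- pick: steel dental pick, 160 mm long along its x, 8 mm thick; bystander. Origin under its middle.
Not all that is in view belongs to the job. Leave any green or turquoise look-alike of the shell2 alone.

How it is judged:
On the way, in this order (a step that is already met when the one before it is completed fails the run):
1. every shell lies in the tub (x of shell1 in the frame of tub between -0.09 and 0.09 m and y of shell1 in the frame of tub between -0.1 and 0.1 m and z of shell1 in the frame of tub between -0.01 and 0.034 m and x of shell2 in the frame of tub between -0.09 and 0.09 m and y of shell2 in the frame of tub between -0.1 and 0.1 m and z of shell2 in the frame of tub between -0.01 and 0.034 m and x of shell3 in the frame of tub between -0.09 and 0.09 m and y of shell3 in the frame of tub between -0.1 and 0.1 m and z of shell3 in the frame of tub between -0.01 and 0.034 m and x of shell4 in the frame of tub between -0.09 and 0.09 m and y of shell4 in the frame of tub between -0.1 and 0.1 m and z of shell4 in the frame of tub between -0.01 and 0.034 m and value of joint cover above 0.03 m), for 0.2 s.
2. the cover is fully shut over the shells (x of shell1 in the frame of tub between -0.09 and 0.09 m and y of shell1 in the frame of tub between -0.1 and 0.1 m and z of shell1 in the frame of tub between -0.01 and 0.034 m and x of shell2 in the frame of tub between -0.09 and 0.09 m and y of shell2 in the frame of tub between -0.1 and 0.1 m and z of shell2 in the frame of tub between -0.01 and 0.034 m and x of shell3 in the frame of tub between -0.09 and 0.09 m and y of shell3 in the frame of tub between -0.1 and 0.1 m and z of shell3 in the frame of tub between -0.01 and 0.034 m and x of shell4 in the frame of tub between -0.09 and 0.09 m and y of shell4 in the frame of tub between -0.1 and 0.1 m and z of shell4 in the frame of tub between -0.01 and 0.034 m and value of joint cover below 0.006 m), for 0.2 s.
3. the driver's blade is seated in the slot (z of driver_tip in the frame of screw_slot below 0.007 m and horizontal distance between driver_tip and screw_slot below 0.012 m and value of joint cover below 0.006 m), for 0.1 s.
4. the screw is turned home, the blade still seated (all of step 3 and value of joint screw above 2.25 rad), for 0.1 s.
5. the driver stands in its stand again (horizontal distance between driver_collar and stand_top below 0.012 m and z of driver_collar in the frame of stand_top below 0.006 m and angle between driver's own z axis and vertical below 0.12 rad), for 0.2 s.
6. the selector is at the red dot (value of joint dial between 1.65 and 1.95 rad), for 0.2 s.
At the end, for the whole second after the job is handed in: All shells in the tub (origin under 34 mm above its floor), cover within 6 mm of shut, screw at 2.25 rad or more, driver at rest upright in its stand (collar within 12 mm of the hole's centre, 6 mm of the top, 0.12 rad of upright), selector within 0.15 rad of the red dot (1.8) (all of step 2 and all of step 5 and all of step 6 and value of joint screw above 2.25 rad and linear speed of driver below 0.02 m/s and velocity of joint dial between -0.1 and 0.1 rad/s); the robot touches nothing.
It fails at once if the fingers touch the lock screw (contact force between the fingers and screw above 1 N).
It fails at once if the screw is turned without the blade in its slot (velocity of joint screw above 0.3 rad/s and not (z of driver_tip in the frame of screw_slot below 0.012 m and horizontal distance between driver_tip and screw_slot below 0.012 m)).
It fails at once if the urchin test is moved by 20 mm or more (distance of urchin from where it was at the start of the episode above 0.02 m).
It fails at once if the spot plate, tin, jar or pick is moved by 30 mm or more (distance of any of spotplate, tin, jar, pick from where it was at the start of the episode above 0.03 m).
Of shell1, shell2, shell3, shell4 only 2 to 4 are there at a start; the rules pass over those that are not, and their reading is None.
At some moment in a run one of shell1, shell2, shell3, shell4 may be knocked a few centimetres aside while the robot is not near it.
It also fails if it takes over 210 s, if anything falls off the work surface, if the arm or the gripper's body presses on something with over 40 N, if the wrist force passes 120 N, or if a joint passes its speed limit or range.

ROBOT

A 7-joint arm with a two-finger parallel gripper is mounted at the origin on the work surface. World frame = base frame: x ahead of the robot, y to its left, z up, the work surface at z = 0. Lengths are in m, angles in rad, forces in N, time in s.
With the tool pointing down it reaches from about 0.35 to 0.9 m from the base axis. Payload 19.9 kg.
Tool frame: the origin (TCP) lies at the very end of the fingers, on their centre line; the grasp point (between the pads) lies 19 mm behind it (r.tcp_to_grasp is the distance from the TCP to the grasp point, in m); x points along the fingers, y is the direction in which the jaws open and shut, and the axes are right-handed (so a half turn about x gives the same grasp; the last joint's range is limited). The gripper opens to 85 mm and grips with 20 to 120 N. Pads are 22 mm wide; open, the fingers measure 114 mm over their backs; the gripper's body (76 mm by 85 mm) begins 54 mm behind the grasp point. The pads swing forward as they close: fully open they stand 13 mm farther back than shut.
Start: joints at [-1.218, 0.417, -0.01, 1.614, 0.005, 1.111, -0.053], TCP at [0.24, 0.577, 0.195] pointing down, gripper open.
Joint ranges: [-2.81, 2.81], [-0.39, 2.02], [-1.27, 1.25], [0.06, 2.57], [-1.19, 4.33], [0.19, 2], [-2.82, 2.82]. Speed limits (rad/s): [1.89, 1.89, 2.39, 2.39, 3.01, 3.01, 3.01].

INTERFACE

Orientations are given as a unit quaternion [w, x, y, z].
In Python, from cell import r gives the robot as it stands.
- The arm moves only by the shell command python3 -m pendant 'ROWS' [FORCE]. ROWS is JSON, a list of rows, each a list of 3 entries, a list of its own where there are three numbers: the shift along the tool's x, y, z each as a share of 150 mm, from -1 to 1, then the turn, a rotation vector about the tool's x, y, z each as a share of 120 degrees, from -1 to 1, then the closure, from 0 (fully open) to 1 (shut). A call has 1 to 12 rows; each row is the pose to reach, as a shift and turn from the pose measured when the call began, along the tool's axes at that moment; what a row does not reach only later rows make up. A row lasts 1/8 s, in which the tool goes at most 62.5 mm and 10.7 degrees, less where a joint would pass 70% of its speed; a pose out of reach is approached as far as the arm can. A call with a number of a shift or a turn outside -1 to 1 is refused whole. A call with a gripper value outside its range is refused whole. The fingers move at their own pace and stop on an object; FORCE is the grip in N (left out, the last holds). Time passes only in rows, so rows that repeat a pose let the fingers close. It gives the time, the measured TCP pose, the force and the opening at its end, in the units of the state.
- r.sense(): the state, without advancing time (a new reading comes with each control period).
- r.grab_frame(name): name is "scene" or "top" or "wrist"; returns a dict with "pixels" (400x640x3 uint8, blue, green, red), "fx", "fy", "cx", "cy" (pixels), "xyz" and "attitude" of the camera in the world. Camera axes: x right, y down, z forward; pixel columns grow to the right and rows downward; lengths in m; the calibration is good to about 2 mm. The wrist camera is an equidistant fisheye: a pixel r from the principal point sees the ray r / f radians off the axis. A picture is of the moment at which its call begins. There is no depth.
- r.sign_off(): hands the job in, once; it reports no verdict.
The state is a dict: "t": time; "joints": joint angles; "qd": joint speeds; "joint_torque": joint torques, N m; "position": TCP position; "eef_rot": TCP orientation; "ft_force": force on the tool from outside, world axes, zero at the start; "moment": the same for the moment, N m; "finger_gap": opening from 0.0 (shut) to 1.0 (fully open).
Only numpy, scipy, OpenCV 4.12 (cv2) and the standard library are available. Lean on these libraries where they do the work, as an engineer would, in place of code of your own. Each camera call takes 0.05 s, during which the arm holds its last target. There are 200 camera calls.

## Working session

There is one attempt and no reset: what is moved stays moved. The work goes in short steps, Python scripts to look and compute and a shell command to move; the robot and the scene stay as the last step left them, time stands still between calls to the robot, and variables do not carry over. Pictures are saved under pics/ and viewed, about 12 in all and at most 16, crops included, and the job is handed in when it is done.

```bash
mkdir -p pics; ls; python3 - <<'E'
from cell import r
import cv2
for n in("scene","top"):
    f=r.grab_frame(n); cv2.imwrite(f"pics/{n}0.png",f["pixels"]); print(n,{k:v for k,v in f.items() if k!="pixels"})
print(r.sense())
E
```

```text
pics
scene {'fx': 506.44634408150824, 'fy': 506.44634408150824, 'cx': 311.47926086516065, 'cy': 201.5981363698581, 'xyz': array([1.40377697, 0.29317831, 0.99337185]), 'attitude': array([-0.21261341,  0.49335709,  0.77645397, -0.32941394])}
top {'fx': 407.7555302406289, 'fy': 407.7555302406289, 'cx': 327.048797522357, 'cy': 193.64976197153626, 'xyz': array([ 0.36423754, -0.09039251,  0.98674891]), 'attitude': array([-0.07256338,  0.70989708, -0.69765153,  0.06374187])}
{'t': 0.1, 'joints': array([-1.21748693,  0.41791705, -0.01034041,  1.61405472,  0.00470716,
        1.11072428, -0.05299907]), 'qd': array([-0.00111168, -0.00046902,  0.00153233, -0.00367071, -0.00037502,
       -0.0005463 ,  0.00040654]), 'joint_torque': array([ 1.63557681e-03, -8.65817785e+01,  6.80840760e-01, -4.35643673e+01,
        1.92103948e-02,  4.94340420e-03, -5.46182252e-05]), 'position': array([0.24025931, 0.57661717, 0.19454587]), 'eef_rot': array([ 0.69332874,  0.13828686,  0.6934254 , -0.13904394]), 'ft_force': array([-0.20477012, -0.29610422, -0.26992948]), 'moment': array([-0.04766526,  0.02692261, -0.02269657]), 'finger_gap': 1.0011614735436671}
```

View pics/top0.png

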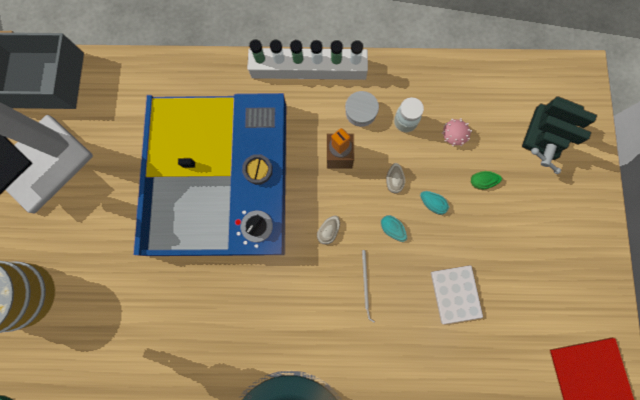

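View pics/scene0.png

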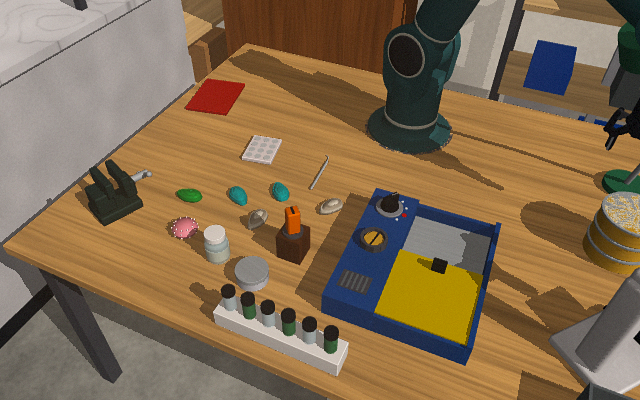

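The top view shows two grey-white oyster shells, at (396,179) and (329,230). The lookalikes are turquoise at (394,228) and (434,202), and green at (486,180). The spot plate at (457,294) and tin at (361,108) are whitish but the wrong shape. I choose the two grey-white shells and check them in a crop with fits drawn on.

```bash
cat > h.py <<'E'
import numpy as np, cv2, sys
from scipy.spatial.transform import Rotation as R
from cell import r
def rot(q): return R.from_quat(np.roll(q,-1))
def ray(f,uv):
    uv=np.atleast_2d(np.array(uv,float)); d=np.c_[(uv[:,0]-f["cx"])/f["fx"],(uv[:,1]-f["cy"])/f["fy"],np.ones(len(uv))]
    return rot(f["attitude"]).apply(d)
def cast(f,uv,z):
    d=ray(f,uv); c=np.array(f["xyz"]); return c+d*((z-c[2])/d[:,2])[:,None]
def proj(f,P):
    p=rot(f["attitude"]).inv().apply(np.atleast_2d(P)-f["xyz"]); return np.c_[p[:,0]/p[:,2]*f["fx"]+f["cx"],p[:,1]/p[:,2]*f["fy"]+f["cy"]]
def tri(f,u,g,v):
    a,b=ray(f,u)[0],ray(g,v)[0]; s,t=np.linalg.lstsq(np.c_[a,-b],g["xyz"]-f["xyz"],rcond=None)[0]
    p,q=f["xyz"]+s*a,g["xyz"]+t*b; return (p+q)/2,np.linalg.norm(p-q)
def blobs(m,amin=40):
    cs,_=cv2.findContours(m.astype(np.uint8),cv2.RETR_EXTERNAL,cv2.CHAIN_APPROX_NONE)
    return [c[:,0,:] for c in cs if cv2.contourArea(c)>amin]
def hsv(f): return cv2.cvtColor(f["pixels"],cv2.COLOR_BGR2HSV).astype(int)
def axis(P):
    # rect of xy points: centre, size(long,short), yaw of long side deg
    (c,s,a)=cv2.minAreaRect((P[:,:2]*1000).astype(np.float32))
    if s[0]<s[1]: s=s[::-1]; a+=90
    return np.round(c,1),np.round(s,1),round((a+90)%180-90,1)
def state():
    s=r.sense(); q=rot(s["eef_rot"]).as_matrix(); return s,q
def to(pos,jaw=None):
    """print shift shares and turn shares to TCP pos [m], jaw yaw deg (tool y), tool down"""
    s,q=state(); d=q.T@(np.array(pos)-s["position"])/.15
    out=[np.round(d,3)]
    a0=np.degrees(np.arctan2(q[1,1],q[0,1]))
    if jaw is None: jaw=a0
    else: jaw=a0+(jaw-a0+90)%180-90
    a=np.radians(jaw); T=np.c_[[0,0,-1],[np.cos(a),np.sin(a),0],[np.sin(a),-np.cos(a),0]]
    w=R.from_matrix(q.T@T).as_rotvec(degrees=True)/120
    print("t",round(s["t"],2),"pos",np.round(s["position"],4),"jaw",round(a0,1),"gap",round(s["finger_gap"],3),"F",np.round(s["ft_force"],1),"j7",round(s["joints"][6],2),"| shift",out[0],"turn",np.round(w,4))
E
python3 - <<'E'
from h import *
f=r.grab_frame("top"); H=hsv(f); h,s,v=H[...,0],H[...,1],H[...,2]
im=cv2.resize(f["pixels"][80:280,120:420],None,fx=2.6,fy=2.6,interpolation=cv2.INTER_CUBIC)
def rep(n,m,z,box,amin=30):
    M=np.zeros(m.shape,bool); x0,y0,x1,y1=box; M[y0:y1,x0:x1]=m[y0:y1,x0:x1]
    for c in blobs(M,amin):
        print(n,"px",c.mean(0).round(1),*axis(cast(f,c,z)))
        cv2.polylines(im,[((c-[120,80]+.5)*2.6).astype(np.int32)],True,(255,0,255),1)
wood=(s>70)
rep("shell",(s<60)&(v>90),.010,(380,155,415,200)); rep("shell",(s<60)&(v>90),.010,(310,210,348,250))
rep("yellow",(h>22)&(h<34)&(s>180)&(v>140),.062,(140,90,236,185),300)
rep("blue",(h>100)&(h<125)&(s>130),.07,(130,85,290,260),300)
rep("screw",(h>15)&(h<30)&(s>100)&(v>90),.084,(240,150,275,188))
rep("orange",(h>4)&(h<15)&(s>200)&(v>150),.146,(325,122,358,160))
rep("handle",(v<60),.098,(170,150,205,175))
rep("white",(s<60)&(v>170),.10,(238,210,272,245),2)
rep("red",((h<6)|(h>174))&(s>150),.07,(225,205,275,250),3)
cv2.imwrite("pics/a.png",im)
E
```

```text
shell px [395.2 178.1] [ 598.2 -242.5] [73.1 44.2] 6.4
shell px [328.6 230.1] [467.8 -82.2] [73.4 42.3] -29.7
yellow px [192.4 135.7] [679.1 251.7] [195.4 194.8] -88.5
blue px [208.1 192.6] [591.6 190.8] [383.7 334.7] 1.3
screw px [257.  168.9] [595.6  83.9] [47.5 45.9] 2.7
handle px [186.3 162.7] [603.4 241.8] [35.2 18.7] -89.1
white px [245. 242.] [427.7  98.4] [4.5 4.3] -89.0
white px [243.7 211.9] [493.3 105.5] [6.6 4.4] -89.0
red px [237.7 221.8] [475.2 123.9] [9.5 8.2] -42.7
```

View pics/a.png

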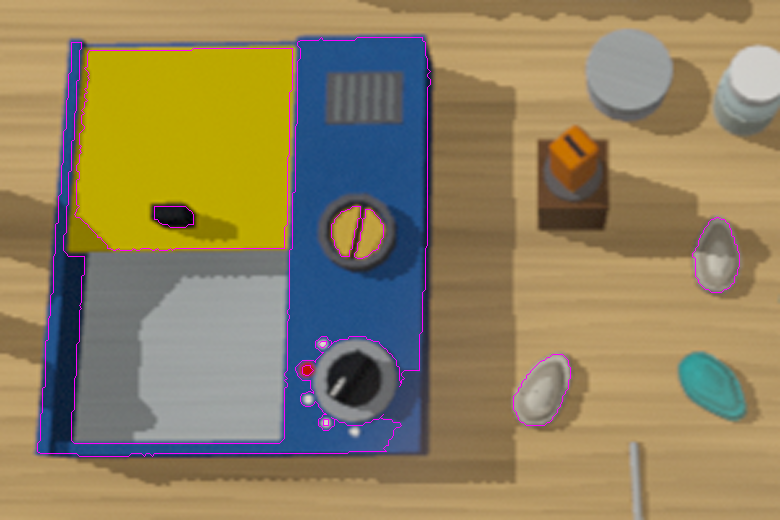

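Both fits are good: about 73x43 mm against 76x44, and the cleaner measures 384x335. The picture shows the mark on the knob at the 0.6 stop. It also shows the screw slot, and the shells at crop pixels (717,257) and (543,390). Now moving to the first shell.

```bash
python3 - <<'E'
from h import *
to([.598,-.2425,.195],96.4); s,q=state(); print(q.round(3))
E
```

```text
t 0.15 pos [0.2403 0.5767 0.1946] jaw 67.4 gap 1.001 F [0.2 0.7 0.4] j7 -0.05 | shift [ 1.000e-03 -4.124e+00  4.302e+00] turn [-2.418e-01 -1.000e-04  4.000e-04]
[[-0.     0.385  0.923]
 [-0.001  0.923 -0.385]
 [-1.    -0.001  0.   ]]
```

```bash
for i in 1 2 3 4; do python3 -m pendant '[[[0,-0.96,1],[0,0,0],0],[[0,-0.96,1],[0,0,0],0],[[0,-0.96,1],[0,0,0],0],[[0,-0.96,1],[0,0,0],0],[[0,-0.96,1],[0,0,0],0]]' 40 | tail -c 300; done; python3 -c "
from h import *
to([.598,-.2425,.13],96.4)"
```

```text
t: 0.78
position: [0.3239, 0.3852, 0.195]
eef_rot: [0.693, 0.139, 0.693, -0.14]
ft_force: [-0.9, 0.1, 0.1]
finger_gap: 0.999
t: 1.4
position: [0.4071, 0.1946, 0.1951]
eef_rot: [0.693, 0.139, 0.693, -0.14]
ft_force: [-0.6, 0.8, 0.1]
finger_gap: 1.0
t: 2.02
position: [0.4903, 0.0045, 0.1949]
eef_rot: [0.693, 0.139, 0.693, -0.14]
ft_force: [1.0, 0.6, 0.3]
finger_gap: 0.999
t: 2.65
position: [0.5735, -0.185, 0.1944]
eef_rot: [0.693, 0.139, 0.694, -0.14]
ft_force: [0.3, 0.8, -0.7]
finger_gap: 1.003
t 2.65 pos [ 0.5735 -0.185   0.1944] jaw 67.3 gap 1.003 F [ 0.3  0.8 -0.7] j7 1.61 | shift [ 0.43  -0.29   0.299] turn [-0.2427 -0.0006  0.0005]
```

```bash
python3 -m pendant '[[[0.43,-0.29,0.299],[-0.243,0,0],0],[[0.43,-0.29,0.299],[-0.243,0,0],0],[[0.43,-0.29,0.299],[-0.243,0,0],0],[[0.43,-0.29,0.299],[-0.243,0,0],0],[[0.43,-0.29,0.299],[-0.243,0,0],0]]' | tail -1; python3 - <<'E'
from h import *
to([.598,-.2425,-.001],96.4)
f=r.grab_frame("wrist"); cv2.imwrite("pics/w0.png",f["pixels"]); print({k:v for k,v in f.items() if k!="pixels"})
E
```

```text
finger_gap: 1.004
t 3.27 pos [ 0.5985 -0.2406  0.1304] jaw 96.4 gap 1.004 F [ 0.6 -0.4  0.4] j7 2.19 | shift [ 0.876 -0.012 -0.004] turn [-0.0003 -0.0003  0.0001]
{'fx': 309.70691628693146, 'fy': 309.70691628693146, 'cx': 321.7283009118719, 'cy': 198.08793765221486, 'xyz': array([ 0.52309148, -0.24894885,  0.31018055]), 'attitude': array([0.10094043, 0.65908168, 0.7366839 , 0.11277941])}
```

View pics/w0.png

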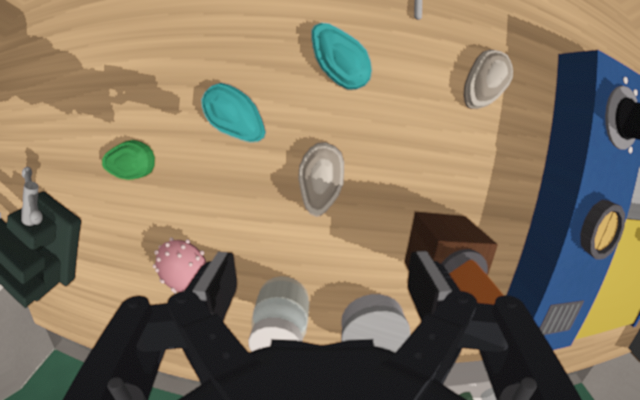

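The wrist view shows shell A at (322,178) between the jaws, with the lookalikes well clear. Descending and gripping.

```bash
python3 -m pendant '[[[0.4,-0.012,-0.004],[0,0,0],0],[[0.6,-0.012,-0.004],[0,0,0],0],[[0.75,-0.012,-0.004],[0,0,0],0],[[0.876,-0.012,-0.004],[0,0,0],0],[[0.876,-0.012,-0.004],[0,0,0],0],[[0.876,-0.012,-0.004],[0,0,0],0.8],[[0.876,-0.012,-0.004],[0,0,0],0.8],[[0.876,-0.012,-0.004],[0,0,0],0.8],[[0.876,-0.012,-0.004],[0,0,0],0.8]]' 40; python3 -m pendant '[[[-0.4,0,0],[0,0,0],0.8],[[-0.8,0,0],[0,0,0],0.8],[[-0.9,0,0],[0,0,0],0.8],[[-0.9,0,0],[0,0,0],0.8]]'; python3 -c "
from h import *
to([.50,.193,.13],1.3)"
```

```text
t: 4.45
position: [0.5981, -0.2429, -0.0007]
eef_rot: [0.706, -0.04, 0.706, 0.039]
ft_force: [1.1, -0.3, 0.4]
finger_gap: 0.207
t: 4.95
position: [0.5985, -0.2429, 0.1351]
eef_rot: [0.707, -0.04, 0.706, 0.039]
ft_force: [0.5, 1.0, -1.1]
finger_gap: 0.204
t 4.95 pos [ 0.5985 -0.2429  0.1351] jaw 96.4 gap 0.204 F [ 0.5  1.  -1.1] j7 2.19 | shift [ 0.031  2.961 -0.33 ] turn [-7.077e-01  2.000e-04  9.000e-04]
```

The gap is 0.20, the commanded closure, so the shell was missed. Taking a look.

```bash
python3 - <<'E'
from h import *
f=r.grab_frame("wrist"); cv2.imwrite("pics/w1.png",f["pixels"])
E
```

```text
(no output)
```

View pics/w1.png

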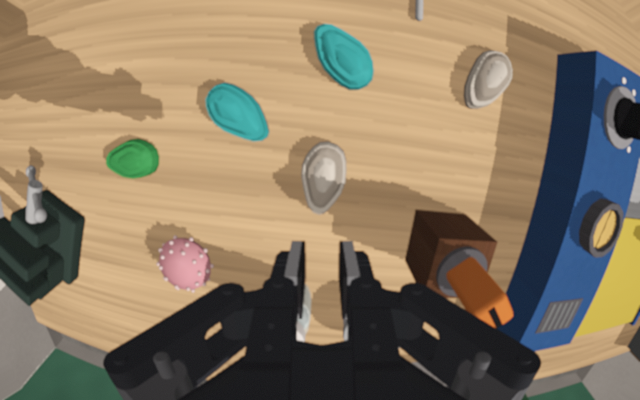

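```bash
cat >> h.py <<'E'
def wcast(f,uv,z):
    uv=np.atleast_2d(np.array(uv,float)); d=(uv-[f["cx"],f["cy"]])/f["fx"]; t=np.linalg.norm(d,axis=1)+1e-12
    d=np.c_[d*(np.sin(t)/t)[:,None],np.cos(t)]; d=rot(f["attitude"]).apply(d); c=np.array(f["xyz"])
    return c+d*((z-c[2])/d[:,2])[:,None]
E
python3 - <<'E'
from h import *
f=r.grab_frame("wrist"); print(f["xyz"])
H=hsv(f);m=(H[...,1]<70)&(H[...,2]>90);M=np.zeros_like(m);M[135:218,295:352]=m[135:218,295:352]
for c in blobs(M): print(c.mean(0),axis(wcast(f,c,.01)))
M=np.zeros_like(m);M[40:112,455:520]=m[40:112,455:520]
for c in blobs(M): print(c.mean(0),axis(wcast(f,c,.01)))
print(wcast(f,[[322,245]],.135))
f=r.grab_frame("top");H=hsv(f);m=(H[...,1]<60)&(H[...,2]>90)
M=np.zeros_like(m);M[155:200,380:415]=m[155:200,380:415]
for c in blobs(M): print(c.mean(0),axis(cast(f,c,.01)))
E
```

```text
[ 0.52247038 -0.25097037  0.31345698]
[322.5297619 177.3452381] (array([ 597.9, -241.3]), array([75.2, 44.5]), 7.4)
[487.08053691  80.05369128] (array([467. , -81.3]), array([78.4, 46.9]), -36.3)
[[ 0.60929728 -0.24109772  0.135     ]]
[396.62222222 186.87777778] (array([ 574.8, -246.9]), array([98.8, 35.3]), 66.2)
```

The shell did not move: the wrist view puts it at (598,-241), agreeing with the top view. So the fingers seem to have closed above it. I will go back down open and judge the tip height from the side.

```bash
python3 -m pendant '[[[0,0,0],[0,0,0],0],[[0.4,0,0],[0,0,0],0],[[0.7,0,0],[0,0,0],0],[[0.9,0,0],[0,0,0],0],[[0.9,0,0],[0,0,0],0],[[0.9,0,0],[0,0,0],0]]' 40; python3 - <<'E'
from h import *
f=r.grab_frame("scene"); p=proj(f,[[.6,-.24,.02]])[0].astype(int); print(p, proj(f,[[.5985,-.20,0],[.5985,-.285,0]]))
c=f["pixels"][p[1]-60:p[1]+40,p[0]-80:p[0]+80]; cv2.imwrite("pics/s1.png",cv2.resize(c,None,fx=5,fy=5,interpolation=cv2.INTER_CUBIC))
E
```

```text
t: 5.85
position: [0.5975, -0.2428, -0.0014]
eef_rot: [0.705, -0.039, 0.707, 0.039]
ft_force: [0.0, -0.2, 0.4]
finger_gap: 0.995
[256 216] [[270.07004403 226.22173418]
 [242.77029484 216.59550203]]
```

View pics/s1.png

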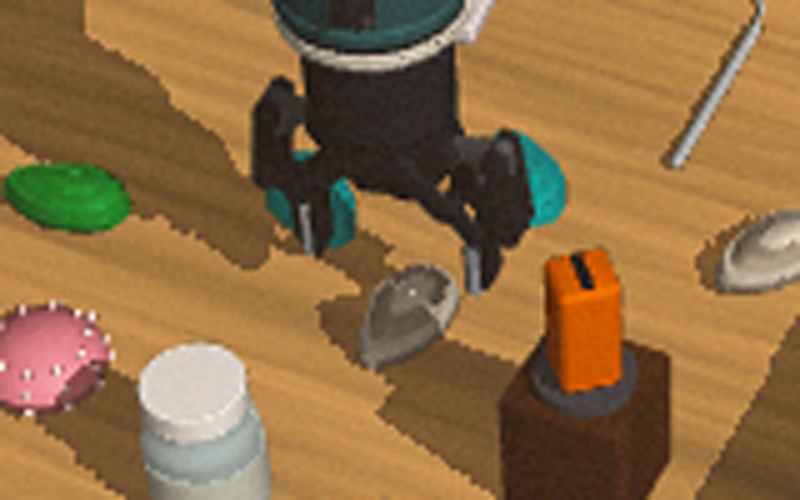

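```bash
python3 - <<'E'
from h import *
f=r.grab_frame("scene"); s,q=state()
g=dict(fx=309.707,fy=309.707,cx=321.73,cy=198.09,xyz=np.array([.52309,-.24895,.31018]),attitude=np.array([0.10094043,0.65908168,0.7366839,0.11277941]))
T=np.array([.5985,-.2406,.1304])
for uv,sc in (((425,252),(271,214)),((228,254),(239.6,206.5))):
    w=wcast(g,[uv],0.)[0]-g["xyz"]; w/=np.linalg.norm(w); o=g["xyz"]-T
    a=ray(f,sc)[0]; p0=f["xyz"]-s["position"]
    k=np.linalg.lstsq(np.c_[w,-a],p0-o,rcond=None)[0]; print(o+k[0]*w,p0+k[1]*a)
E
```

```text
[-0.01021762  0.05208816  0.0440031 ] [-0.00511182  0.04500938  0.04330365]
[ 0.0036232  -0.04868914  0.04093482] [ 0.00312965 -0.04651335  0.04002175]
```

The two views triangulate the open fingertips to about 40 mm above the reported TCP, not 13 mm. I descend in steps while watching the force.

```bash
for i in 1 2 3; do python3 -m pendant '[[[0.035,0,0],[0,0,0],0],[[0.05,0,0],[0,0,0],0],[[0.05,0,0],[0,0,0],0]]' | grep -E "pos|force"; done
```

```text
position: [0.5978, -0.2427, -0.0085]
ft_force: [0.4, -0.5, -0.4]
position: [0.5976, -0.2427, -0.0163]
ft_force: [-0.1, 0.0, -0.1]
position: [0.5974, -0.2427, -0.024]
ft_force: [-0.4, 0.2, 0.9]
```

```bash
python3 -m pendant '[[[0.027,0,0],[0,0,0],0],[[0.027,0,0],[0,0,0],0]]' | grep -E "pos|force";  python3 -m pendant '[[[0,0,0],[0,0,0],0.9],[[0,0,0],[0,0,0],0.9],[[0,0,0],[0,0,0],0.9],[[0,0,0],[0,0,0],0.9],[[0,0,0],[0,0,0],0.9]]' 40
```

```text
position: [0.5972, -0.2426, -0.0284]
ft_force: [0.1, -0.2, 0.1]
t: 7.95
position: [0.5974, -0.2427, -0.0279]
eef_rot: [0.705, -0.039, 0.707, 0.039]
ft_force: [-2.5, 1.2, 6.6]
finger_gap: 0.499
```

Gripped at 42 mm. Lifting and carrying it to the tub.

```bash
python3 -m pendant '[[[-0.2,0,0],[0,0,0],0.9],[[-0.6,0,0],[0,0,0],0.9],[[-1,0,0],[0,0,0],0.9],[[-1,0,0],[0,0,0],0.9]]'|grep gap;  python3 -m pendant '[[[-0.33,0.4,0],[0,0,0],0.9],[[-0.33,0.8,0],[0,0,0],0.9],[[-0.33,1,0],[0,0,0],0.9],[[-0.33,1,0],[0,0,0],0.9]]'|grep gap;  python3 -m pendant '[[[0,0.4,-0.2],[0.1,0,0],0.9],[[0,0.8,-0.2],[0.2,0,0],0.9],[[0,1,-0.2],[0.3,0,0],0.9],[[0,1,-0.2],[0.4,0,0],0.9],[[0,1,-0.2],[0.5,0,0],0.9],[[0,1,-0.2],[0.6,0,0],0.9],[[0,1,-0.2],[0.7,0,0],0.9],[[0,1,-0.2],[0.793,0,0],0.9],[[0,1,-0.2],[0.793,0,0],0.9],[[0,1,-0.2],[0.793,0,0],0.9]]'|grep gap
python3 -c "
from h import *
to([.499,.293,.11],1.3)"
```

```text
finger_gap: 0.497
finger_gap: 0.5
finger_gap: 0.497
t 10.2 pos [0.5355 0.0544 0.1744] jaw 1.5 gap 0.497 F [ 0.7  0.9 -1.3] j7 0.07 | shift [ 0.426 -0.204 -1.597] turn [ 0.0015  0.0008 -0.002 ]
```

```bash
python3 -m pendant '[[[0,-0.1,-0.4],[0,0,0],0.9],[[0,-0.2,-0.8],[0,0,0],0.9],[[0,-0.2,-1],[0,0,0],0.9],[[0,-0.2,-1],[0,0,0],0.9],[[0,-0.2,-1],[0,0,0],0.9]]'|grep gap;  python3 -m pendant '[[[0.2,-0.01,-0.3],[0,0,0],0.9],[[0.43,-0.01,-0.6],[0,0,0],0.9],[[0.43,-0.01,-0.6],[0,0,0],0.9],[[0.43,-0.01,-0.6],[0,0,0],0.9]]'|grep gap
python3 - <<'E'
from h import *
to([.499,.293,-.004],1.3)
f=r.grab_frame("wrist"); cv2.imwrite("pics/w2.png",f["pixels"])
E
```

```text
finger_gap: 0.499
finger_gap: 0.497
t 11.32 pos [0.4988 0.2906 0.1092] jaw 1.5 gap 0.497 F [ 1.  -0.3 -1.2] j7 -0.33 | shift [ 0.755 -0.002 -0.018] turn [ 0.0018  0.0014 -0.002 ]
```

View pics/w2.png

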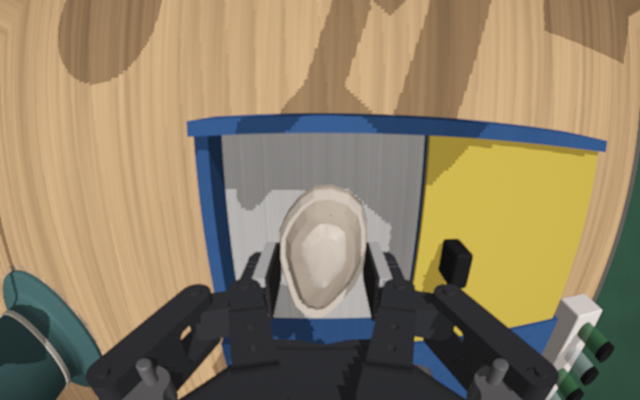

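The shell is held squarely at (323,250) over the tub. Lowering it and releasing.

```bash
python3 -m pendant '[[[0.3,0,-0.018],[0,0,0],0.9],[[0.6,0,-0.018],[0,0,0],0.9],[[0.72,0,-0.018],[0,0,0],0.9],[[0.745,0,-0.018],[0,0,0],0.9],[[0.745,0,-0.018],[0,0,0],0.9]]'; python3 -m pendant '[[[0,0,0],[0,0,0],0.2],[[0,0,0],[0,0,0],0],[[0,0,0],[0,0,0],0],[[-0.3,0,0],[0,0,0],0],[[-0.7,0,0],[0,0,0],0],[[-1,0,0],[0,0,0],0],[[-1,0,0],[0,0,0],0]]'
python3 - <<'E'
from h import *
f=r.grab_frame("top"); H=hsv(f); m=(H[...,1]<60)&(H[...,2]>90)
M=np.zeros_like(m);M[205:255,305:352]=m[205:255,305:352]
for c in blobs(M): print(c.mean(0),axis(cast(f,c,.01)))
to([.4678,-.0822,.15],60.3)
f=r.grab_frame("wrist");cv2.imwrite("pics/w3.png",f["pixels"])
E
```

```text
t: 12.0
position: [0.5004, 0.2932, -0.0007]
eef_rot: [0.508, 0.495, 0.504, -0.492]
ft_force: [-0.6, -0.4, -1.3]
finger_gap: 0.495
t: 12.88
position: [0.501, 0.2943, 0.1528]
eef_rot: [0.508, 0.497, 0.504, -0.49]
ft_force: [-0.9, 1.3, -1.8]
finger_gap: 1.001
[328.53623188 230.10144928] (array([468.4, -81.3]), array([73.1, 42.9]), -25.7)
t 12.93 pos [0.4999 0.2939 0.1506] jaw 1.5 gap 0.998 F [-0.2  0.4 -1. ] j7 -0.35 | shift [ 1.000e-03 -2.790e-01  2.501e+00] turn [-0.4902  0.0018 -0.0036]
```

View pics/w3.png

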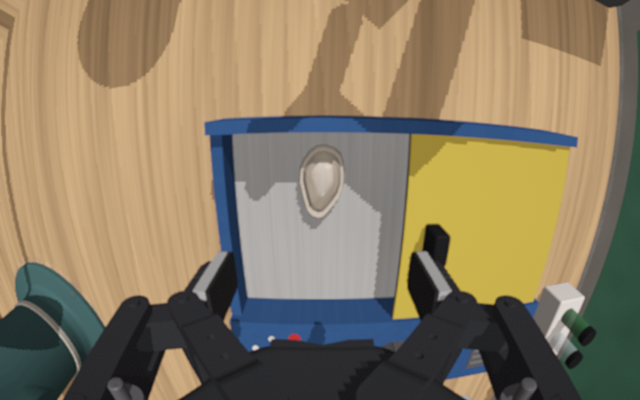

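Shell A lies flat in the tub at (322,180). Moving to shell B, which has not moved.

```bash
python3 -m pendant '[[[0,0,0.4],[0,0,0],0],[[0,-0.1,0.8],[0,0,0],0],[[0,-0.1,1],[0,0,0],0],[[0,-0.1,1],[0,0,0],0],[[0,-0.1,1],[0,0,0],0]]'|grep pos;  python3 -m pendant '[[[0,-0.05,0.4],[-0.08,0,0],0],[[0,-0.1,0.8],[-0.16,0,0],0],[[0,-0.1,1],[-0.24,0,0],0],[[0,-0.1,1],[-0.32,0,0],0],[[0,-0.1,1],[-0.4,0,0],0],[[0,-0.1,1],[-0.49,0,0],0],[[0,-0.1,1],[-0.49,0,0],0],[[0,-0.1,1],[-0.49,0,0],0]]'|grep pos
python3 - <<'E'
from h import *
f=r.grab_frame("top"); H=hsv(f); m=(H[...,1]<60)&(H[...,2]>90)
M=np.zeros_like(m);M[205:255,305:352]=m[205:255,305:352]
for c in blobs(M):
    P=cast(f,c,.01)[:,:2]; e=cv2.fitEllipse((P*1000).astype(np.float32)); print(axis(np.c_[P,P[:,0]]),e)
to([.468,-.0815,.05],60)
E
```

```text
position: [0.4878, 0.1438, 0.1487]
position: [0.4768, -0.0061, 0.1485]
(array([467.7, -82.8]), array([73. , 39.4]), -23.5) ((465.97979736328125, -82.41989135742188), (38.45682907104492, 74.94837951660156), 63.57960891723633)
t 14.65 pos [ 0.4768 -0.0062  0.1486] jaw 60.1 gap 0.997 F [ 0.8  0.4 -0.9] j7 1.13 | shift [ 0.658 -0.466  0.196] turn [ 0.0011  0.0024 -0.0006]
```

```bash
python3 -m pendant '[[[0.2,-0.3,0.15],[0,0,0],0],[[0.658,-0.466,0.196],[0,0,0],0],[[0.658,-0.466,0.196],[0,0,0],0],[[0.658,-0.466,0.196],[0,0,0],0]]'|grep pos; python3 - <<'E'
from h import *
f=r.grab_frame("wrist");H=hsv(f); m=(H[...,1]<70)&(H[...,2]>90)
g=proj;cs=blobs(m,300)
for c in cs: 
    P=wcast(f,c,.01)
    if np.linalg.norm(P.mean(0)[:2]-[.468,-.082])<.05: print(c.mean(0),axis(P),cv2.fitEllipse((P[:,:2]*1000).astype(np.float32)))
to([.468,-.0815,-.027],60)
E
```

```text
position: [0.4682, -0.0812, 0.0503]
[321.54867257 202.06637168] (array([468.3, -81. ]), array([76.9, 44.6]), -28.3) ((466.6062316894531, -79.78895568847656), (44.14324188232422, 76.69245147705078), 60.874149322509766)
t 15.2 pos [ 0.469  -0.0809  0.0511] jaw 60.1 gap 1.005 F [-0.2  0.6  0.1] j7 1.41 | shift [ 0.521 -0.008 -0.006] turn [ 0.001   0.0028 -0.001 ]
```

Aligned: the long axis is at about −29° and the centre at (468,−81). Gripping.

```bash
python3 -m pendant '[[[0.3,-0.008,-0.006],[0,0,0],0],[[0.45,-0.008,-0.006],[0,0,0],0],[[0.52,-0.008,-0.006],[0,0,0],0],[[0.52,-0.008,-0.006],[0,0,0],0],[[0.52,-0.008,-0.006],[0,0,0],0.9],[[0.52,-0.008,-0.006],[0,0,0],0.9],[[0.52,-0.008,-0.006],[0,0,0],0.9],[[0.52,-0.008,-0.006],[0,0,0],0.9],[[0.52,-0.008,-0.006],[0,0,0],0.9]]'; python3 -m pendant '[[[-0.2,0,0],[0,0,0],0.9],[[-0.6,0,0],[0,0,0],0.9],[[-1,0,0],[0,0,0],0.9],[[-1,0,0],[0,0,0],0.9]]'|grep gap
python3 -c "
from h import *
to([.501,.193,.15],1.3)"
```

```text
t: 16.32
position: [0.4685, -0.0815, -0.0262]
eef_rot: [0.686, 0.183, 0.681, -0.182]
ft_force: [-2.3, 1.4, 12.3]
finger_gap: 0.483
finger_gap: 0.48
t 16.82 pos [ 0.4697 -0.0814  0.1277] jaw 60.1 gap 0.48 F [ 0.3 -1.4 -1.6] j7 1.33 | shift [-0.145  1.691 -0.728] turn [ 0.4903  0.0036 -0.006 ]
```

```bash
python3 -m pendant '[[[-0.15,0.3,-0.1],[0,0,0],0.9],[[-0.15,0.6,-0.3],[0,0,0],0.9],[[-0.15,0.9,-0.4],[0,0,0],0.9],[[-0.15,0.9,-0.4],[0,0,0],0.9]]'|grep gap; python3 -m pendant '[[[0,0.3,-0.1],[0.08,0,0],0.9],[[0,0.6,-0.3],[0.16,0,0],0.9],[[0,0.79,-0.33],[0.24,0,0],0.9],[[0,0.79,-0.33],[0.32,0,0],0.9],[[0,0.79,-0.33],[0.4,0,0],0.9],[[0,0.79,-0.33],[0.488,0,0],0.9],[[0,0.79,-0.33],[0.488,0,0],0.9]]'|grep gap
python3 - <<'E'
from h import *
to([.501,.192,-.001],1.3)
f=r.grab_frame("wrist");cv2.imwrite("pics/w4.png",f["pixels"])
E
```

```text
finger_gap: 0.476
finger_gap: 0.479
t 18.2 pos [0.4996 0.1959 0.1496] jaw 1.9 gap 0.479 F [-0.2 -0.4 -1.8] j7 -0.18 | shift [ 1.004 -0.004  0.025] turn [ 0.0049  0.0004 -0.006 ]
```

```bash
python3 -m pendant '[[[0.4,0,0.025],[0,0,0],0.9],[[0.8,0,0.025],[0,0,0],0.9],[[0.96,0,0.025],[0,0,0],0.9],[[0.99,0,0.025],[0,0,0],0.9],[[0.99,0,0.025],[0,0,0],0.9]]'; python3 -m pendant '[[[0,0,0],[0,0,0],0.2],[[0,0,0],[0,0,0],0],[[0,0,0],[0,0,0],0],[[-0.3,0,0],[0,0,0],0],[[-0.7,0,0],[0,0,0],0],[[-1,0,0],[0,0,0],0],[[-1,0,0],[0,0,0],0]]'
python3 - <<'E'
from h import *
f=r.grab_frame("wrist"); g=r.grab_frame("scene")
cv2.imwrite("pics/w5.png",np.vstack([f["pixels"][60:400:,100:],cv2.resize(g["pixels"][180:320,220:520],(540,252))]))
to([.603,.242,.15],1.3)
E
```

```text
t: 18.88
position: [0.5021, 0.1922, 0.0019]
eef_rot: [0.513, 0.494, 0.506, -0.487]
ft_force: [-0.1, -0.2, 0.1]
finger_gap: 0.479
t: 19.75
position: [0.5016, 0.193, 0.1552]
eef_rot: [0.513, 0.496, 0.506, -0.485]
ft_force: [0.1, 0.4, -0.2]
finger_gap: 0.996
t 19.85 pos [0.4999 0.1924 0.152 ] jaw 2.2 gap 1.002 F [ 0.4 -0.1 -0.3] j7 -0.16 | shift [ 0.023  0.699 -0.304] turn [ 0.0075 -0.0002 -0.0065]
```

View pics/w5.png

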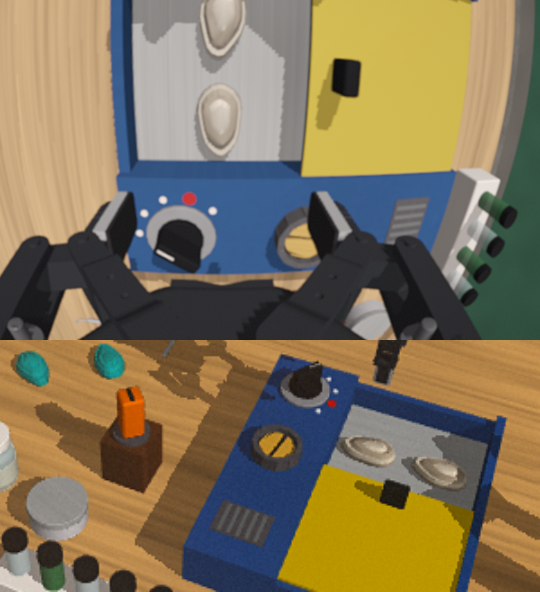

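Two shells lie side by side in the tub, at (222,18) and (220,118), and none is on the bench. The cover is fully open with its handle at (346,77). I will grip the handle across its thickness.

```bash
python3 -m pendant '[[[0,0.35,-0.15],[0,0,0],0],[[0,0.699,-0.304],[0.0075,0,-0.0065],0],[[0,0.699,-0.304],[0.0075,0,-0.0065],0],[[0,0.699,-0.304],[0.0075,0,-0.0065],0],[[0.3,0.699,-0.304],[0.0075,0,-0.0065],0],[[0.3,0.699,-0.304],[0.0075,0,-0.0065],0]]'|grep pos
python3 - <<'E'
from h import *
f=r.grab_frame("wrist");H=hsv(f)
m=(H[...,2]<55).astype(np.uint8); n,l,st,ce=cv2.connectedComponentsWithStats(m)
for i in range(1,n):
    if 200<st[i,4]<8000: print(st[i],ce[i],wcast(f,[ce[i]],.09)[0].round(4))
cv2.imwrite("pics/w6.png",f["pixels"])
to([.603,.242,.052],1.3)
E
```

```text
position: [0.601, 0.2412, 0.1061]
[104  84  22  50 468] [115.56623932 102.94017094] [0.4491 0.3256 0.09  ]
[ 323  179   22   54 1120] [333.21517857 205.50535714] [0.6091 0.2514 0.09  ]
[ 16 318  23  30 277] [ 27.53790614 333.46931408] [0.1845 0.0429 0.09  ]
[  0 325  21  46 628] [  8.38694268 348.04458599] [ 0.0643 -0.0292  0.09  ]
[559 329  31  26 445] [576.22696629 341.49438202] [0.9164 0.0801 0.09  ]
t 20.65 pos [0.6023 0.2415 0.1082] jaw 1.3 gap 0.998 F [ 0.4 -0.4  1.1] j7 -0.11 | shift [ 0.375  0.005 -0.003] turn [-0.0001  0.0002  0.001 ]
```

View pics/w6.png

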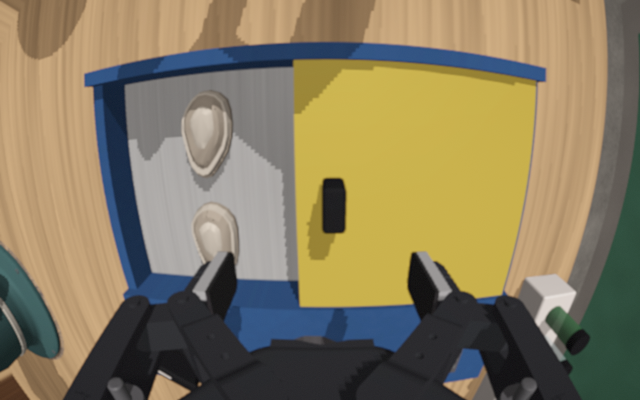

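```bash
python3 -m pendant '[[[0.2,0.025,-0.02],[0,0,0],0],[[0.375,0.025,-0.02],[0,0,0],0],[[0.375,0.025,-0.02],[0,0,0],0],[[0.375,0.025,-0.02],[0,0,0],0.95],[[0.375,0.025,-0.02],[0,0,0],0.95],[[0.375,0.025,-0.02],[0,0,0],0.95],[[0.375,0.025,-0.02],[0,0,0],0.95],[[0.375,0.025,-0.02],[0,0,0],0.95],[[0.375,0.025,-0.02],[0,0,0],0.95]]' 40
```

```text
t: 21.78
position: [0.6063, 0.2446, 0.0526]
eef_rot: [0.505, 0.494, 0.506, -0.495]
ft_force: [-1.1, -0.0, 5.9]
finger_gap: 0.173
```

```bash
python3 -m pendant '[[[-0.01,-0.15,0],[0,0,0],0.95],[[-0.01,-0.35,0],[0,0,0],0.95],[[-0.01,-0.55,0],[0,0,0],0.95],[[-0.01,-0.75,0],[0,0,0],0.95],[[-0.01,-0.95,0],[0,0,0],0.95],[[-0.01,-1,0],[0,0,0],0.95],[[-0.01,-1,0],[0,0,0],0.95]]' 40; python3 -m pendant '[[[0,-0.1,0],[0,0,0],0.95],[[0,-0.15,0],[0,0,0],0.95],[[0,-0.2,0],[0,0,0],0.95],[[0,-0.2,0],[0,0,0],0.95]]'; python3 -m pendant '[[[0,-0.03,0],[0,0,0],0.95],[[0,-0.05,0],[0,0,0],0.95],[[0,-0.05,0],[0,0,0],0.95]]'
```

```text
t: 22.65
position: [0.4541, 0.2407, 0.0529]
eef_rot: [0.505, 0.492, 0.507, -0.496]
ft_force: [-1.6, 1.4, -30.8]
finger_gap: 0.174
t: 23.15
position: [0.4287, 0.2401, 0.054]
eef_rot: [0.507, 0.495, 0.504, -0.494]
ft_force: [30.1, 2.1, -32.8]
finger_gap: 0.167
t: 23.52
position: [0.429, 0.24, 0.0559]
eef_rot: [0.509, 0.5, 0.5, -0.49]
ft_force: [47.5, 0.1, -35.2]
finger_gap: 0.164
```

```bash
python3 -m pendant '[[[0.02,0.03,0],[0,0,0],0.95],[[0.02,0.03,0],[0,0,0],0.5],[[0.02,0.03,0],[0,0,0],0],[[0.02,0.03,0],[0,0,0],0],[[-0.3,0.03,0],[0,0,0],0],[[-0.7,0.03,0],[0,0,0],0],[[-1,0.03,0],[0,0,0],0],[[-1,0.03,0],[0,0,0],0]]'
python3 - <<'E'
from h import *
f=r.grab_frame("wrist");H=hsv(f); h,s,v=[H[...,i] for i in range(3)]
m=(h>20)&(h<36)&(s>150)&(v>90)
for c in blobs(m,2000): print("yellow",c.mean(0),axis(wcast(f,c,.065)))
m=(v<55).astype(np.uint8); n,l,st,ce=cv2.connectedComponentsWithStats(m)
for i in range(1,n):
    if 300<st[i,4]<3000: print(st[i],wcast(f,[ce[i]],.09)[0].round(4))
cv2.imwrite("pics/w7.png",f["pixels"])
E
```

```text
t: 24.52
position: [0.4317, 0.2408, 0.2089]
eef_rot: [0.509, 0.502, 0.501, -0.488]
ft_force: [-0.3, 0.7, -0.4]
finger_gap: 1.0
yellow [379.71212121 165.03484848] (array([506.8, 246.8]), array([199.1, 192.3]), -88.6)
[318 161  13  33 422] [0.4372 0.2463 0.09  ]
[  14  274   79   41 2116] [0.0065 0.0515 0.09  ]
[ 326  292   37   41 1028] [0.4674 0.0851 0.09  ]
```

View pics/w7.png

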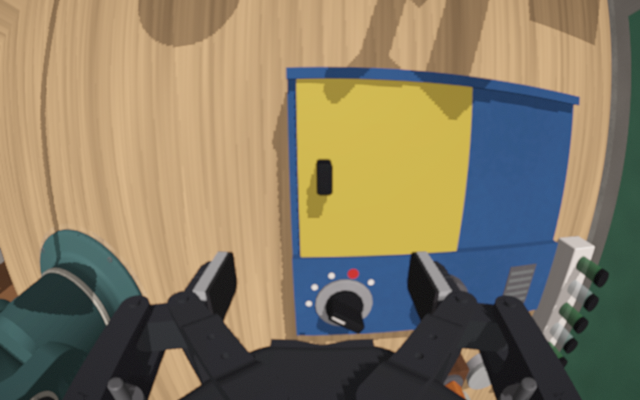

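The cover looks shut, with a thin blue front rim showing at (292,170). But it travelled about 175 mm rather than 185, so I clear the arm toward the driver and measure from the top camera.

```bash
for i in 1 2; do python3 -m pendant '[[[0,0.3,0.4],[0,0,0],0],[[0,0.5,0.8],[0,0,0],0],[[0,0.5,1],[0,0,0],0],[[0,0.5,1],[0,0,0],0],[[0,0.5,1],[0,0,0],0]]'|grep pos; done
python3 - <<'E'
from h import *
f=r.grab_frame("top");H=hsv(f); h,s,v=[H[...,i] for i in range(3)]
m=(h>20)&(h<36)&(s>180)&(v>90)
for c in blobs(m,1000): print("yellow",axis(cast(f,c,.062)),cast(f,[[190,c[:,1].max()],[190,c[:,1].min()]],.062)[:,0])
m=(h>100)&(h<125)&(s>130)
for c in blobs(m,1000): print("blue",axis(cast(f,c,.058)))
im=f["pixels"][85:270,125:360]; cv2.imwrite("pics/t2.png",cv2.resize(im,None,fx=3,fy=3,interpolation=cv2.INTER_CUBIC))
E
```

```text
position: [0.5082, 0.0924, 0.2071]
position: [0.5861, -0.0544, 0.2074]
blue (array([622.2, 269.9]), array([323.9, 189.2]), 1.3)
```

View pics/t2.png

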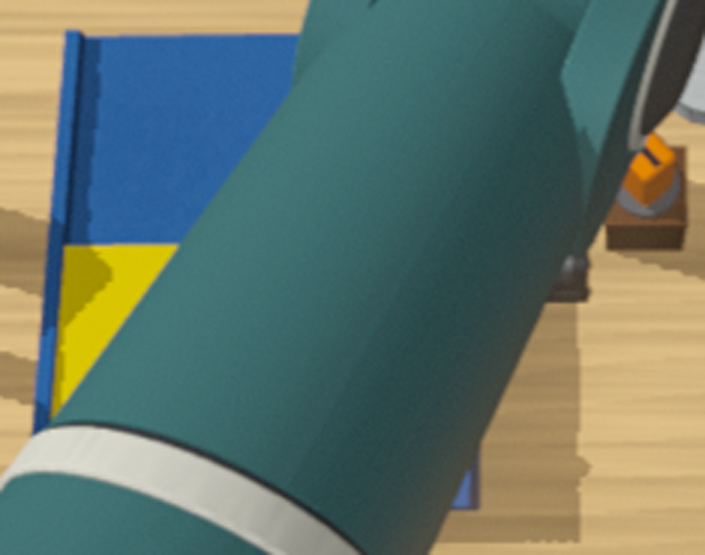

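```bash
python3 - <<'E'
from h import *
f=r.grab_frame("top"); f0=cv2.imread("pics/top0.png")
for im in (f0,f["pixels"]):
    H=cv2.cvtColor(im,cv2.COLOR_BGR2HSV).astype(int); m=(H[...,0]>20)&(H[...,0]<36)&(H[...,1]>180)&(H[...,2]>80)
    for c in (155,162,170):
        rows=np.where(m[90:260,c])[0]+90; print(c,rows.min(),rows.max(),cast(f,[[c,rows.min()-.5],[c,rows.max()+.5]],.062)[:,0].round(4))
g=cv2.imread("pics/scene0.png"); s=r.grab_frame("scene")
E
```

```text
155 99 176 [0.774  0.5792]
162 99 176 [0.7742 0.5795]
170 99 175 [0.7745 0.5822]
155 167 205 [0.6034 0.5106]
162 167 195 [0.6036 0.5343]
170 167 184 [0.6039 0.5607]
```

The rear edge moved 171 mm, and I pulled the handle back a few mm while unloading. So the cover may be up to 14 mm open. I will push it from behind with closed fingers, with no lifting.

```bash
for i in 1 2; do python3 -m pendant '[[[0,-0.15,-0.4],[0,0,0],1],[[0,-0.3,-0.8],[0,0,0],1],[[0,-0.35,-1],[0,0,0],1],[[0,-0.35,-1],[0,0,0],1],[[0,-0.35,-1],[0,0,0],1]]'|grep pos; done; python3 -c "
from h import *
to([.478,.24,.10],1.3);to([.478,.24,.058],1.3)"
```

```text
position: [0.5303, 0.0946, 0.2076]
position: [0.475, 0.242, 0.2072]
t 27.23 pos [0.475  0.242  0.2072] jaw 1.2 gap 0.002 F [ 0.7 -0.1  0.4] j7 -0.3 | shift [0.715 0.006 0.016] turn [-0.0006 -0.0017 -0.0092]
t 27.23 pos [0.475  0.242  0.2072] jaw 1.2 gap 0.002 F [ 0.7 -0.1  0.4] j7 -0.3 | shift [0.995 0.    0.017] turn [-0.0006 -0.0017 -0.0092]
```

```bash
python3 -m pendant '[[[0.4,0.02,0.017],[0,0,-0.009],1],[[0.7,0.02,0.017],[0,0,-0.009],1],[[0.9,0.02,0.017],[0,0,-0.009],1],[[0.98,0.02,0.017],[0,0,-0.009],1],[[0.98,0.02,0.017],[0,0,-0.009],1]]'|grep -E "pos|force"; for i in 1 2 3 4 5; do python3 -m pendant '[[[0,-0.03,0],[0,0,0],1],[[0,-0.05,0],[0,0,0],1],[[0,-0.05,0],[0,0,0],1]]'|grep -E "pos|force"; done
```

```text
position: [0.4814, 0.2392, 0.0605]
ft_force: [-0.7, -0.9, 0.4]
position: [0.4738, 0.2394, 0.0611]
ft_force: [-0.4, -0.4, 0.6]
position: [0.466, 0.2393, 0.0611]
ft_force: [0.6, 0.0, 0.4]
position: [0.4583, 0.2392, 0.0611]
ft_force: [-0.1, 0.2, -0.2]
position: [0.4506, 0.2391, 0.0611]
ft_force: [0.1, -0.4, -0.0]
position: [0.4433, 0.239, 0.0613]
ft_force: [3.2, -0.9, -1.2]
```

```bash
for i in 1 2 3; do python3 -m pendant '[[[0,-0.02,0],[0,0,0],1],[[0,-0.04,0],[0,0,0],1],[[0,-0.04,0],[0,0,0],1]]'|grep -E "pos|force"; done
```

```text
position: [0.4378, 0.2391, 0.0618]
ft_force: [2.3, -0.3, 7.8]
position: [0.4314, 0.2391, 0.0619]
ft_force: [-1.1, -0.4, 6.9]
position: [0.4251, 0.239, 0.0619]
ft_force: [-1.8, 0.1, 7.2]
```

```bash
python3 - <<'E'
from h import *
w=r.grab_frame("wrist")["pixels"]; s=r.grab_frame("scene")["pixels"]
cv2.imwrite("pics/c1.png",np.hstack([cv2.resize(w[120:320,200:440],None,fx=1.65,fy=1.65),cv2.resize(s[170:280,370:502],(396,330),interpolation=cv2.INTER_CUBIC)]))
E
```

```text
(no output)
```

View pics/c1.png

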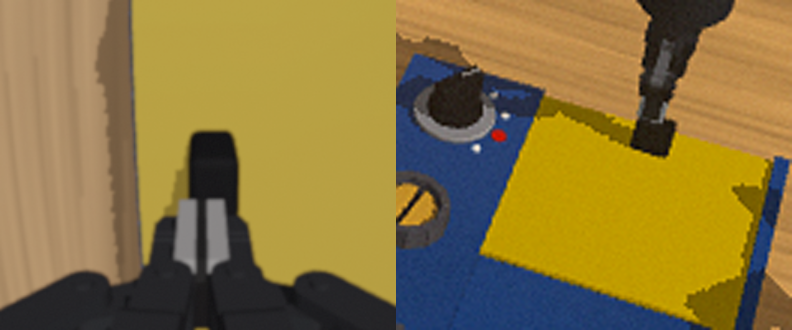

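The fingers rode up over the handle top at 98 mm with TCP z at 0.062. So the shut tip is about 36 mm above the reported TCP, which also explains the weak handle grip. The cover did move further forward. I back off, go 22 mm lower and push again.

```bash
python3 -m pendant '[[[-0.15,0,0],[0,0,0],1],[[-0.15,0.2,0],[0,0,0],1],[[-0.15,0.3,0],[0,0,0],1],[[-0.15,0.3,0],[0,0,0],1],[[0.05,0.3,0],[0,0,0],1],[[0.14,0.3,0],[0,0,0],1],[[0.14,0.3,0],[0,0,0],1]]'|grep -E "pos|force"; for i in 1 2 3 4; do python3 -m pendant '[[[0,-0.03,0],[0,0,0],1],[[0,-0.06,0],[0,0,0],1],[[0,-0.06,0],[0,0,0],1]]'|grep -E "pos|force"; done
```

```text
position: [0.4692, 0.2396, 0.0403]
ft_force: [-0.0, -0.8, -0.4]
position: [0.4599, 0.2397, 0.0407]
ft_force: [-1.1, 0.3, -0.4]
position: [0.4508, 0.2396, 0.0408]
ft_force: [0.8, 0.8, 0.1]
position: [0.4505, 0.2396, 0.0426]
ft_force: [56.6, 2.3, -34.3]
position: [0.4512, 0.2397, 0.0449]
ft_force: [57.4, 0.8, -25.6]
```

Firm stop: 57 N with no further travel and no blue rim left in front, so the cover is shut. I back off and measure the driver and the screw slot in both views.

```bash
python3 -m pendant '[[[0,0.1,0],[0,0,0],1],[[-0.3,0.2,0],[0,0,0],1],[[-0.7,0.2,0],[0,0,0],1],[[-1,0.2,0],[0,0,0],1],[[-1,0.2,0],[0,0,0],1]]'|grep -E "pos|force"
python3 - <<'E'
from h import *
f=r.grab_frame("top"); g=r.grab_frame("scene"); out=[]
for n,F,box in (("top",f,(325,120,360,160)),("scene",g,(280,200,306,240))):
    H=hsv(F); m=(H[...,0]<16)&(H[...,1]>190)&(H[...,2]>120); M=np.zeros_like(m);x0,y0,x1,y1=box;M[y0:y1,x0:x1]=m[y0:y1,x0:x1]
    c=max(blobs(M,20),key=len); print(n,cv2.minAreaRect(c.astype(np.float32)),c.min(0),c.max(0))
    # bright top face of the handle
    Mb=M&(H[...,2]>225)
    print("bright",[ (b.mean(0).round(1)) for b in blobs(Mb,8)], np.percentile(H[...,2][M],[10,50,90]))
    out.append(cv2.resize(F["pixels"][y0-10:y1+30,x0-20:x1+20],(380,440),interpolation=cv2.INTER_CUBIC)); print(x0-20,y0-10,x1+20-x0+20,y1-y0+40)
H=hsv(f)
cv2.imwrite("pics/d1.png",np.hstack(out))
# cover front edge
for c in (150,160,170):
    m=(H[...,0]>20)&(H[...,0]<36)&(H[...,1]>180)&(H[...,2]>80); rr=np.where(m[90:262,c])[0]+90
    if len(rr): print("cover",c,cast(f,[[c,rr.min()-.5],[c,rr.max()+.5]],.062)[:,0].round(4))
# slot: dark px within brass circle
M=np.zeros(H.shape[:2],np.uint8); cv2.circle(M,(257,169),9,1,-1)
d=(M>0)&(H[...,2]<110); y,x=np.nonzero(d); P=cast(f,np.c_[x,y],.084)[:,:2]; 
e=np.linalg.svd(P-P.mean(0))[2][0]; print("slot",len(x),P.mean(0),np.degrees(np.arctan2(e[1],e[0])))
E
```

```text
position: [0.4769, 0.2395, 0.1988]
ft_force: [0.2, 0.9, -0.9]
top ((340.0, 140.00001525878906), (14.142135620117188, 18.384777069091797), 45.0) [332 130] [349 151]
bright [] [133.2 150.  178. ]
305 110 75 80
scene ((293.19573974609375, 219.76876831054688), (27.337905883789062, 13.601395606994629), 82.23483276367188) [285 206] [300 234]
bright [array([294. , 214.4])] [166.6 208.  222. ]
260 190 66 80
cover 150 [0.5935 0.4008]
cover 160 [0.5963 0.4012]
cover 170 [0.5943 0.4016]
slot 25 [0.59529347 0.08373566] 170.01247411206862
```

View pics/d1.png

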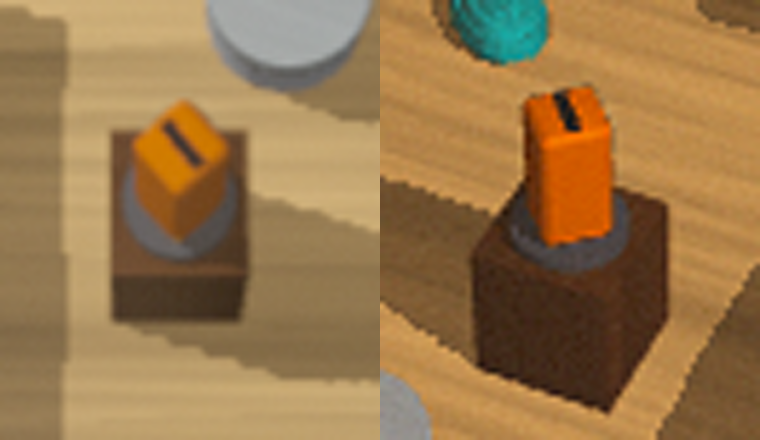

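```bash
python3 - <<'E'
from h import *
f=r.grab_frame("top"); g=r.grab_frame("scene")
print(tri(f,(340.7,136.7),g,(292.6,210.4)), cast(f,[[340.7,136.7]],.152), cast(g,[[292.6,210.4]],.152))
print("stand",cast(f,[[340.2,146.7]],.078))
L=cast(f,[[337.2,132.2],[344.5,140]],.152);d=(L[1]-L[0]);print("line",np.degrees(np.arctan2(d[1],d[0])),np.linalg.norm(d[:2]))
# handle top edges
C=cast(f,np.array([[182,100],[230,150],[183,192],[133,148]])/[5.067,5.5]+[305,110],.152)
for i in range(4): d=C[(i+1)%4]-C[i]; print(np.degrees(np.arctan2(d[1],d[0])),np.linalg.norm(d))
print(C.mean(0))
to([.632,-.12,.2],45)
E
```

```text
(array([ 0.65230778, -0.10377587,  0.14973784]), np.float64(0.003526500354799603)) [[ 0.65220706 -0.10538127  0.152     ]] [[ 0.65393577 -0.10096388  0.152     ]]
stand [[ 0.65339    -0.10584157  0.078     ]]
line -137.48499875634056 0.023465694510704755
-134.5258043213078 0.028801389700070262
131.45126018117665 0.026236426205674502
50.54675146972932 0.02766462580328518
-45.71793564974741 0.028624005049849247
[ 0.65198744 -0.10584858  0.152     ]
t 34.15 pos [0.4752 0.2386 0.1949] jaw 0.9 gap 0.001 F [-0.7 -0.3 -0.4] j7 -0.29 | shift [-0.018  1.008  2.407] turn [-0.3673  0.0028 -0.0172]
```

Everything agrees: the cover's edges at 0.401 and 0.594 m span the tub, and the driver's handle top is at (652,−105) with its mark line at about 45°. The slot yaw is about −10°. I grip the driver across its line, with the jaw at 135°, so that the whole stroke fits in joint 7.

```bash
python3 -m pendant '[[[0,0.2,0.4],[0,0,0],0],[[0,0.4,0.8],[0,0,0],0],[[0,0.6,1],[0,0,0],0],[[0,0.6,1],[0,0,0],0],[[0,0.6,1],[0,0,0],0]]'|grep pos
python3 -m pendant '[[[0,0.2,0.4],[-0.08,0,0],0],[[0,0.4,0.8],[-0.16,0,0],0],[[0,0.55,1],[-0.24,0,0],0],[[0,0.55,1],[-0.32,0,0],0],[[0,0.55,1],[-0.4,0,0],0],[[0,0.55,1],[-0.48,0,0],0],[[0,0.55,1],[-0.56,0,0],0],[[0,0.55,1],[-0.64,0,0],0],[[0,0.55,1],[-0.64,0,0],0]]'|grep pos
python3 -c "
from h import *
to([.652,-.105,.2],134.9); to([.652,-.105,.2],-1)"
```

```text
position: [0.567, 0.09, 0.1957]
position: [0.6515, -0.0572, 0.197]
t 35.9 pos [ 0.6515 -0.0572  0.197 ] jaw 77.8 gap 1.002 F [-0.  -0.4 -0.1] j7 1.6 | shift [-0.022 -0.31   0.072] turn [-0.4762  0.0166  0.0005]
t 35.9 pos [ 0.6515 -0.0572  0.197 ] jaw 77.8 gap 1.002 F [-0.  -0.4 -0.1] j7 1.6 | shift [-0.022 -0.31   0.072] turn [ 0.6561  0.0069 -0.0158]
```

```bash
python3 -m pendant '[[[0,-0.2,0.07],[-0.08,0,0],0],[[0,-0.31,0.072],[-0.16,0,0],0],[[0,-0.31,0.072],[-0.24,0,0],0],[[0,-0.31,0.072],[-0.32,0.016,0],0],[[0,-0.31,0.072],[-0.4,0.016,0],0],[[0,-0.31,0.072],[-0.476,0.0166,0],0],[[0,-0.31,0.072],[-0.476,0.0166,0],0]]'|grep pos
python3 - <<'E'
from h import *
to([.652,-.105,.12],135)
f=r.grab_frame("wrist"); H=hsv(f); m=(H[...,0]<16)&(H[...,1]>170)&(H[...,2]>110)
for c in blobs(m,300): print(c.mean(0),c.min(0),c.max(0),axis(wcast(f,c,.152)))
cv2.imwrite("pics/w8.png",f["pixels"])
E
```

```text
position: [0.652, -0.1042, 0.1964]
t 36.77 pos [ 0.652  -0.1042  0.1964] jaw 134.7 gap 1.002 F [ 0.3  0.6 -0.2] j7 2.57 | shift [ 0.509 -0.004 -0.004] turn [-0.0027 -0.0003  0.0001]
[320.83647799 197.75471698] [301 171] [341 223] (array([ 648.4, -109.1]), array([41.4, 30.6]), 44.6)
```

View pics/w8.png

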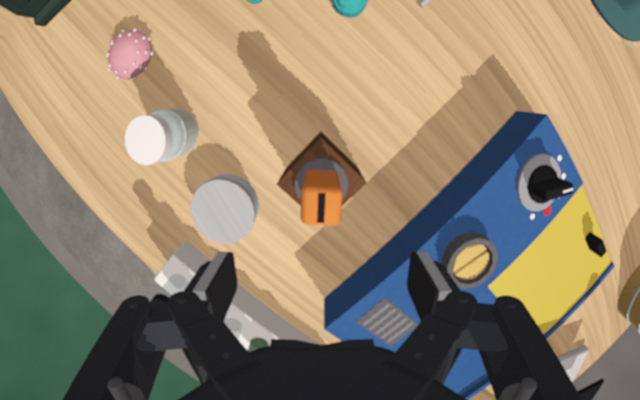

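The wrist view shows the driver square between the open jaws at (321,205), its mark line perpendicular to the jaw. Descending and gripping.

```bash
python3 -m pendant '[[[0.3,-0.004,-0.004],[-0.002,0,0],0],[[0.6,-0.004,-0.004],[-0.002,0,0],0],[[0.8,-0.004,-0.004],[-0.002,0,0],0],[[0.88,-0.004,-0.004],[-0.002,0,0],0],[[0.88,-0.004,-0.004],[-0.002,0,0],0]]'; python3 - <<'E'
from h import *
f=r.grab_frame("wrist"); H=hsv(f); m=(H[...,0]<16)&(H[...,1]>170)&(H[...,2]>110)
for c in blobs(m,300): print(c.mean(0),c.min(0),c.max(0),axis(wcast(f,c,.152)))
E
python3 -m pendant '[[[0,0,0],[0,0,0],0.9],[[0,0,0],[0,0,0],0.9],[[0,0,0],[0,0,0],0.9],[[0,0,0],[0,0,0],0.9],[[0,0,0],[0,0,0],0.9],[[0,0,0],[0,0,0],0.9]]' 90
```

```text
t: 37.45
position: [0.652, -0.1052, 0.0644]
eef_rot: [0.654, -0.269, 0.654, 0.269]
ft_force: [-0.1, 0.2, 1.7]
finger_gap: 0.999
[321.68287037 291.84490741] [282 224] [363 343] (array([ 643.4, -113.6]), array([52.2, 29.8]), 42.1)
t: 38.25
position: [0.6529, -0.1054, 0.0661]
eef_rot: [0.654, -0.269, 0.654, 0.268]
ft_force: [-1.4, 0.6, 7.3]
finger_gap: 0.365
```

```bash
python3 -m pendant '[[[-0.2,0,0],[0,0,0],0.9],[[-0.5,0,0],[0,0,0],0.9],[[-0.9,0,0],[0,0,0],0.9],[[-0.9,0,0],[0,0,0],0.9]]'
python3 - <<'E'
from h import *
to([.5955,.0838,.19],80)
def brass(n,F,cst,z):
    H=hsv(F); m=((H[...,0]>12)&(H[...,0]<32)&(H[...,1]>90)&(H[...,2]>80))
    for c in blobs(m,60):
        P=cst(F,c,z)
        if np.linalg.norm(P.mean(0)[:2]-[.596,.084])<.03:
            hull=cv2.convexHull((P[:,:2]*1000).astype(np.float32)); print(n,cv2.minEnclosingCircle(hull),cv2.fitEllipse(hull) if len(hull)>5 else "")
for n,c in(("top",cast),("scene",cast),("wrist",wcast)):
    brass(n,r.grab_frame(n),c,.084)
E
```

```text
t: 38.75
position: [0.6548, -0.1058, 0.2061]
eef_rot: [0.657, -0.27, 0.651, 0.267]
ft_force: [-0.4, 0.1, -3.0]
finger_gap: 0.366
t 38.75 pos [ 0.6548 -0.1058  0.2061] jaw 134.7 gap 0.366 F [-0.4  0.1 -3. ] j7 2.57 | shift [0.102 1.178 0.607] turn [0.4555 0.0041 0.0021]
wrist ((595.5562744140625, 86.96022033691406), 24.651432037353516) ((595.4586181640625, 87.5066146850586), (47.17766571044922, 49.33892822265625), 87.02190399169922)
```

```bash
python3 -m pendant '[[[0,0.3,0.15],[0.08,0,0],0.9],[[0,0.6,0.3],[0.16,0,0],0.9],[[0,0.8,0.45],[0.24,0,0],0.9],[[0,1,0.6],[0.32,0,0],0.9],[[0,1,0.6],[0.4,0,0],0.9],[[0,1,0.6],[0.4555,0.004,0.002],0.9],[[0,1,0.6],[0.4555,0.004,0.002],0.9]]'
cat > m.py <<'E'
from h import *
fr={n:r.grab_frame(n) for n in("top","scene","wrist")}
for n,F in fr.items():
    cst=wcast if n=="wrist" else cast
    H=hsv(F); m=((H[...,0]>12)&(H[...,0]<32)&(H[...,1]>100)&(H[...,2]>100))
    for c in blobs(m,30):
        P=cst(F,c,.084)
        if np.linalg.norm(P.mean(0)[:2]-[.596,.084])<.03:
            hull=cv2.convexHull((P[:,:2]*1000).astype(np.float32)); print(n,len(c),c.min(0),c.max(0),cv2.minEnclosingCircle(hull),cv2.fitEllipse(hull) if len(hull)>5 else "")
            x0,y0=c.min(0);x1,y1=c.max(0); yy,xx=np.mgrid[y0:y1+1,x0:x1+1]; k=(H[y0:y1+1,x0:x1+1,2]<90)
            Q=cst(F,np.c_[xx[k],yy[k]],.084)[:,:2]; Q=Q[np.linalg.norm(Q-np.array([.5955,.085]),axis=1)<.021]
            if len(Q)>8: e=np.linalg.svd(Q-Q.mean(0))[2]; print("  slot",len(Q),Q.mean(0).round(4),np.degrees(np.arctan2(e[0][1],e[0][0])).round(1),((Q-Q.mean(0))@e.T).std(0))
    o=(H[...,0]<14)&(H[...,1]>170)&(H[...,2]>100)
    for c in blobs(o,60):
        if n!="top" or 230<c.mean(0)[0]<300: print(n,"orange",c.mean(0),c.min(0),c.max(0))
to([.5955,.0845,.19],80)
for n in fr: cv2.imwrite(f"pics/m_{n}.png",fr[n]["pixels"])
E
python3 m.py
```

```text
t: 39.78
position: [0.6101, 0.0649, 0.1985]
eef_rot: [0.701, 0.061, 0.708, -0.062]
ft_force: [-0.9, -0.1, -1.1]
finger_gap: 0.361
top 84 [247 159] [267 179] ((595.6085205078125, 84.57012939453125), 24.418750762939453) ((595.5805053710938, 84.16090393066406), (46.988685607910156, 47.85692596435547), 118.22259521484375)
  slot 13 [0.5953 0.0835] 169.6 [0.01134142 0.00050543]
scene 30 [371 234] [383 244] ((595.221435546875, 91.46056365966797), 20.36681365966797) ((595.00390625, 96.58531188964844), (21.25056266784668, 40.18992614746094), 76.39094543457031)
  slot 18 [0.5929 0.0877] -8.5 [0.01005605 0.00114579]
scene 33 [364 231] [377 243] ((593.7249755859375, 79.96993255615234), 22.641460418701172) ((593.4595336914062, 77.33540344238281), (26.852596282958984, 44.48293685913086), 80.33049774169922)
  slot 19 [0.5939 0.0873] -7.3 [0.01094812 0.00116006]
scene orange [367.21176471 188.67058824] [360 173] [374 205]
scene orange [215.49305556  96.77083333] [185  78] [244 115]
scene orange [332.62025316  50.89873418] [328  40] [336  63]
scene orange [348.91256831  25.1147541 ] [341   0] [359  
[... 259 characters left out ...]
342 141] [364 189] ((596.6654052734375, 90.24457550048828), 23.92650032043457) ((597.9891357421875, 94.95917510986328), (26.33709144592285, 49.033878326416016), 85.5021743774414)
  slot 26 [0.5895 0.0883] -9.0 [7.37224850e-03 3.42909629e-06]
wrist 112 [316 141] [338 190] ((595.5025024414062, 80.42147064208984), 24.362001419067383) ((595.1260375976562, 80.16961669921875), (36.37240982055664, 47.084476470947266), 83.74119567871094)
  slot 41 [0.5953 0.0835] -9.1 [1.17198984e-02 6.88753440e-06]
wrist orange [321.83826879 290.38496583] [281 222] [364 343]
t 39.92 pos [0.6104 0.0647 0.1993] jaw 80.2 gap 0.364 F [ 0.2 -0.4 -0.8] j7 1.41 | shift [ 0.063  0.113 -0.12 ] turn [ 0.0013 -0.0045  0.0005]
```

```bash
python3 -m pendant '[[[0,0.113,-0.12],[-0.006,-0.004,0],0.9],[[0.15,0.113,-0.12],[-0.006,-0.004,0],0.9],[[0.3,0.113,-0.12],[-0.006,-0.004,0],0.9],[[0.3,0.113,-0.12],[-0.006,-0.004,0],0.9]]'
python3 - <<'E'
from h import *
to([.5955,.0845,.149],81)
F=r.grab_frame("wrist");H=hsv(F); m=((H[...,0]>12)&(H[...,0]<32)&(H[...,1]>100)&(H[...,2]>100))
cs=[c for c in blobs(m,30) if np.linalg.norm(wcast(F,c,.084).mean(0)[:2]-[.596,.084])<.03]
for c in cs: print(c.min(0),c.max(0))
h=cv2.convexHull((wcast(F,np.vstack(cs),.084)[:,:2]*1000).astype(np.float32)); print(cv2.minEnclosingCircle(h),cv2.fitEllipse(h))
S=r.grab_frame("scene"); 
w=cv2.resize(F["pixels"][100:350,220:430],(420,500)); s=cv2.resize(S["pixels"][165:260,330:402],(379,500),interpolation=cv2.INTER_CUBIC)
cv2.imwrite("pics/e1.png",np.hstack([w,s]))
E
```

```text
t: 40.42
position: [0.5941, 0.0843, 0.1531]
eef_rot: [0.704, 0.055, 0.706, -0.056]
ft_force: [-1.0, -0.0, -1.1]
finger_gap: 0.369
t 40.42 pos [0.5941 0.0843 0.1531] jaw 80.9 gap 0.369 F [-1.  -0.  -1.1] j7 1.39 | shift [0.027 0.003 0.009] turn [-0.0004 -0.0017  0.001 ]
[295 171] [320 204]
[327 170] [352 206]
((595.7330322265625, 85.61084747314453), 24.664657592773438) ((596.0413818359375, 85.44905853271484), (47.98455047607422, 49.45179748535156), 75.37700653076172)
```

View pics/e1.png

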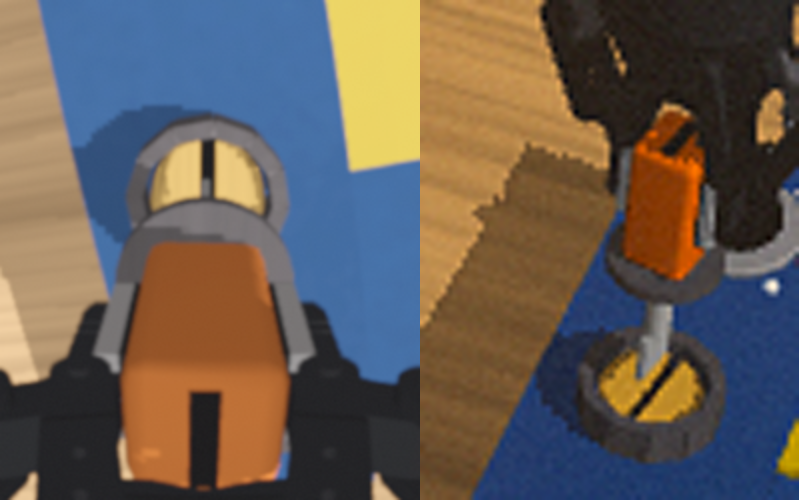

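The last view shows the blade parallel to the slot and over it: the slot is at crop (208,160) and the blade at (207,187). I check the lateral offset numerically in the scene view before lowering.

```bash
python3 - <<'E'
from h import *
S=r.grab_frame("scene"); s,q=state()
k=np.array([500/95,379/72]); 
def full(c): return np.array([330+(c[0]-420)/5.264,165+c[1]/5.263])
b=full((652,365)); sl=full((667,385)); print(b,sl,"blade@z",cast(S,[b],s["position"][2]-.053),"slot",cast(S,[sl],.084))
F=r.grab_frame("wrist"); 
fw=lambda c:(220+c[0]/2,100+c[1]/2)
print("w slot",wcast(F,[fw((208,145)),fw((208,165))],.084)[:,:2],"blade",wcast(F,[fw((207,187))],s["position"][2]-.053+.010)[:,:2])
to([.5955,.085,.127],81)
E
```

```text
[374.07294833 234.35208056] [376.9224924  238.15219457] blade@z [[0.59915971 0.08736598 0.10236472]] slot [[0.59135254 0.09359288 0.084     ]]
w slot [[0.57683003 0.08951002]
 [0.58531004 0.08816805]] blade [[0.58636778 0.08743629]]
t 40.62 pos [0.5957 0.0845 0.1554] jaw 80.9 gap 0.366 F [ 0.1 -0.4 -0.4] j7 1.39 | shift [ 0.189  0.004 -0.002] turn [-0.0009  0.0001  0.0002]
```

```bash
python3 -m pendant '[[[0.05,0.004,0],[0,0,0],0.9],[[0.1,0.004,0],[0,0,0],0.9],[[0.1,0.004,0],[0,0,0],0.9]]'|grep -E "pos|force"; for i in 1 2 3; do python3 -m pendant '[[[0.01,0,0],[0,0,0],0.9],[[0.02,0,0],[0,0,0],0.9],[[0.02,0,0],[0,0,0],0.9]]'|grep -E "pos|force|gap"; done
```

```text
position: [0.5953, 0.085, 0.1396]
ft_force: [-0.1, 0.8, -1.0]
position: [0.5953, 0.085, 0.1366]
ft_force: [0.6, -0.3, -0.1]
finger_gap: 0.363
position: [0.5952, 0.085, 0.1335]
ft_force: [-0.2, -0.2, -1.5]
finger_gap: 0.364
position: [0.5952, 0.085, 0.1303]
ft_force: [-0.5, 0.1, -1.6]
finger_gap: 0.363
```

```bash
for i in 1 2 3; do python3 -m pendant '[[[0.01,0,0],[0,0,0],0.9],[[0.015,0,0],[0,0,0],0.9],[[0.015,0,0],[0,0,0],0.9]]'|grep -E "pos|force|gap"; done
```

```text
position: [0.5952, 0.085, 0.1281]
ft_force: [0.5, -0.7, -1.8]
finger_gap: 0.365
position: [0.596, 0.085, 0.1277]
ft_force: [-6.0, -0.3, 24.6]
finger_gap: 0.365
position: [0.5973, 0.085, 0.1276]
ft_force: [-5.3, -0.7, 25.6]
finger_gap: 0.361
```

Contact at TCP z 0.1277 puts the tip at about 0.075, the slot floor, where the head would have stopped it 10 mm higher. So the blade is seated, and I turn clockwise.

```bash
python3 -m pendant '[[[0.007,0,-0.007],[0.05,0,0],0.9],[[0.007,0,-0.007],[0.1,0,0],0.9],[[0.007,0,-0.007],[0.15,0,0],0.9],[[0.007,0,-0.007],[0.2,0,0],0.9],[[0.007,0,-0.007],[0.25,0,0],0.9],[[0.007,0,-0.007],[0.3,0,0],0.9],[[0.007,0,-0.007],[0.35,0,0],0.9],[[0.007,0,-0.007],[0.4,0,0],0.9],[[0.007,0,-0.007],[0.4,0,0],0.9]]'; python3 -c "
from h import *
to([.5955,.085,.1275]); print(r.sense()['moment'])"
```

```text
t: 44.38
position: [0.5969, 0.0841, 0.1277]
eef_rot: [0.622, 0.34, 0.619, -0.338]
ft_force: [-4.5, -4.0, 17.2]
finger_gap: 0.363
t 44.38 pos [0.5969 0.0841 0.1277] jaw 32.7 gap 0.363 F [-4.5 -4.  17.2] j7 0.66 | shift [ 0.002 -0.005 -0.01 ] turn [-0.      0.0012 -0.002 ]
[-1.50315666  1.30300535  0.01409739]
```

```bash
cat > slot.py <<'E'
from h import *
for n,cst in(("wrist",wcast),("scene",cast)):
    F=r.grab_frame(n);H=hsv(F); yy,xx=np.mgrid[0:400,0:640]; P=cst(F,np.c_[xx.ravel(),yy.ravel()],.084)[:,:2].reshape(400,640,2)
    R0=np.linalg.norm(P-np.array([.5955,.085]),axis=2); k=(R0<.0215)&(H[...,2]<75)&(H[...,2]>=0)
    cc,l,st,ce=cv2.connectedComponentsWithStats(k.astype(np.uint8))
    for i in range(1,cc):
        if st[i,4]>=8:
            Q=P[l==i]; e=np.linalg.svd(Q-Q.mean(0),full_matrices=False)[2]; print(n,len(Q),Q.mean(0).round(4),np.degrees(np.arctan2(e[0][1],e[0][0])).round(1),((Q-Q.mean(0))@e.T).std(0).round(4))
E
python3 slot.py; python3 -m pendant '[[[0.007,-0.005,-0.01],[0.05,0,0],0.9],[[0.007,-0.005,-0.01],[0.1,0,0],0.9],[[0.007,-0.005,-0.01],[0.15,0,0],0.9],[[0.007,-0.005,-0.01],[0.2,0,0],0.9],[[0.007,-0.005,-0.01],[0.25,0,0],0.9],[[0.007,-0.005,-0.01],[0.3,0,0],0.9],[[0.007,-0.005,-0.01],[0.35,0,0],0.9],[[0.007,-0.005,-0.01],[0.4,0,0],0.9],[[0.007,-0.005,-0.01],[0.4,0,0],0.9]]'; python3 -c "
from h import *
to([.5955,.085,.1275]); print(r.sense()['moment'])"; python3 slot.py
```

```text
wrist 82 [0.5855 0.0973] -55.5 [0.0036 0.0012]
t: 45.6
position: [0.5955, 0.0839, 0.1277]
eef_rot: [0.43, 0.563, 0.428, -0.561]
ft_force: [-7.7, -3.8, 19.1]
finger_gap: 0.363
t 45.6 pos [0.5955 0.0839 0.1277] jaw -15.3 gap 0.363 F [-7.7 -3.8 19.1] j7 -0.07 | shift [ 0.001 -0.002 -0.007] turn [ 0.     -0.0004 -0.0024]
[-1.47481731  2.32858913 -0.03956112]
wrist 73 [0.5978 0.1014] -105.3 [0.0031 0.0012]
```

The slot follows the blade (−9° → −55° → −105°). I continue in smaller steps until the stop.

```bash
for i in 1 2 3; do python3 -m pendant '[[[0.006,-0.003,-0.005],[0.03,0,0],0.9],[[0.006,-0.003,-0.005],[0.06,0,0],0.9],[[0.006,-0.003,-0.005],[0.08,0,0],0.9],[[0.006,-0.003,-0.005],[0.08,0,0],0.9]]'|grep -E "force|pos"; python3 -c "
from h import *
s,q=state(); print(np.degrees(np.arctan2(q[1,1],q[0,1])).round(1),s['moment'].round(3))"; python3 slot.py; done
```

```text
position: [0.5953, 0.084, 0.1277]
ft_force: [-7.4, -3.7, 16.9]
-24.9 [-1.184  2.301  0.036]
wrist 75 [0.6002 0.1007] -114.5 [0.0033 0.0012]
position: [0.5951, 0.0841, 0.1277]
ft_force: [-8.4, -2.9, 18.0]
-34.5 [-1.073  2.423  0.07 ]
wrist 79 [0.6026 0.0995] -124.8 [0.0035 0.0012]
scene 17 [0.5897 0.0802] 46.8 [0.0074 0.0023]
position: [0.595, 0.0842, 0.1277]
ft_force: [-8.7, -4.0, 18.3]
-44.1 [-1.028  2.718  0.009]
wrist 79 [0.6046 0.098 ] -133.4 [0.0037 0.0011]
scene 16 [0.5897 0.0791] 51.8 [0.0081 0.0027]
```

```bash
for i in 1 2 3; do python3 -m pendant '[[[0.006,-0.003,-0.005],[0.02,0,0],0.9],[[0.006,-0.003,-0.005],[0.04,0,0],0.9],[[0.006,-0.003,-0.005],[0.06,0,0],0.9],[[0.006,-0.003,-0.005],[0.06,0,0],0.9]]'|grep -E "force|pos"; python3 -c "
from h import *
s,q=state(); print(np.degrees(np.arctan2(q[1,1],q[0,1])).round(1),s['moment'].round(3))"; python3 slot.py; done
```

```text
position: [0.5949, 0.0844, 0.1277]
ft_force: [-8.8, -2.2, 18.7]
-51.3 [-0.937  2.828 -0.016]
wrist 80 [0.6063 0.0969] -141.7 [0.0037 0.0012]
scene 12 [0.5892 0.0778] 47.7 [0.007  0.0015]
position: [0.5952, 0.0846, 0.1277]
ft_force: [-7.6, -3.0, 16.9]
-58.5 [-0.859  2.066  0.567]
wrist 76 [0.6069 0.096 ] -144.0 [0.0036 0.0011]
scene 13 [0.5889 0.0787] 43.7 [0.0066 0.0015]
position: [0.596, 0.0849, 0.1277]
ft_force: [-5.0, -3.3, 15.2]
-65.6 [-1.134  1.485  2.084]
wrist 76 [0.6066 0.0955] -139.8 [0.0038 0.001 ]
scene 13 [0.5885 0.0778] 44.6 [0.007  0.0013]
```

The stop is reached: the moment rises to 2 N m and the slot stays at about −144°. That is 135° turned. I unload slightly, lift and carry the driver back to the stand.

```bash
python3 -m pendant '[[[0,0,0],[-0.02,0,0],0.9],[[0,0,0],[-0.04,0,0],0.9],[[-0.05,0,0],[-0.04,0,0],0.9],[[-0.15,0,0],[-0.04,0,0],0.9],[[-0.4,0,0],[-0.04,0,0],0.9],[[-0.6,0,0],[-0.04,0,0],0.9],[[-0.6,0,0],[-0.04,0,0],0.9]]'; python3 - <<'E'
from h import *
to([.6529,-.1056,.21])
s,q=state(); print(np.degrees(np.arccos(-q[2,0])))
F=r.grab_frame("scene");G=r.grab_frame("top");H=hsv(F); o=(H[...,0]<14)&(H[...,1]>190)&(H[...,2]>110)
for c in blobs(o,60):
    if 340<c.mean(0)[0]<400 and c.mean(0)[1]>120: print(cv2.minAreaRect(c.astype(np.float32)))
E
python3 slot.py
```

```text
t: 50.18
position: [0.5967, 0.085, 0.2205]
eef_rot: [0.179, 0.687, 0.177, -0.682]
ft_force: [1.4, 1.5, -1.3]
finger_gap: 0.364
t 50.17 pos [0.5967 0.085  0.2205] jaw -60.8 gap 0.364 F [ 1.4  1.5 -1.3] j7 -0.82 | shift [0.074 1.292 0.294] turn [ 0.     -0.0032 -0.0023]
0.47191348430808994
((382.62451171875, 179.21189880371094), (13.796178817749023, 31.300081253051758), 7.431407928466797)
wrist 125 [0.5965 0.0858] -135.5 [0.0123 0.001 ]
scene 14 [0.5956 0.0849] 43.3 [0.0126 0.0008]
```

Clean reading of the slot: yaw −135.5°. If the slot lies along the cleaner's x at 0, that is 2.39 rad turned (the start reads about 0.19), in agreement with the stop at 2.4. Now the stand.

```bash
python3 -m pendant '[[[0,0.3,0.1],[0,0,0],0.9],[[0,0.6,0.2],[0,0,0],0.9],[[0,0.8,0.25],[0,0,0],0.9],[[0,0.95,0.294],[0,-0.003,-0.002],0.9],[[0,0.95,0.294],[0,-0.003,-0.002],0.9]]'|grep pos; python3 -m pendant '[[[0,0.2,0],[0,0,0],0.9],[[0,0.34,0],[0,0,0],0.9],[[0,0.34,0],[0,0,0],0.9],[[0,0.34,0],[0,0,0],0.9]]'|grep pos; python3 - <<'E'
from h import *
to([.6529,-.1056,.14])
f=r.grab_frame("wrist"); H=hsv(f)
# stand top (brown) region as seen around the driver
m=(H[...,0]<16)&(H[...,1]>60)&(H[...,2]>30)&(H[...,2]<115)
for c in blobs(m,150):
    P=wcast(f,c,.078)
    if np.linalg.norm(P.mean(0)[:2]-[.653,-.105])<.06: print(len(c),axis(P),P.min(0)[:2],P.max(0)[:2])
cv2.imwrite("pics/w9.png",f["pixels"])
E
```

```text
position: [0.6259, -0.0628, 0.2169]
position: [0.6505, -0.1063, 0.2164]
t 51.5 pos [ 0.6505 -0.1063  0.2164] jaw -60.9 gap 0.363 F [-0.1  1.1 -1.7] j7 -0.52 | shift [ 0.509  0.004 -0.02 ] turn [0.     0.003  0.0004]
339 (array([ 658.3, -105.8]), array([70.9, 61.2]), 5.5) [ 0.62281875 -0.13879384] [ 0.69144482 -0.07220268]
```

```bash
python3 -m pendant '[[[0.2,0.004,-0.02],[0,0.003,0],0.9],[[0.4,0.004,-0.02],[0,0.003,0],0.9],[[0.5,0.004,-0.02],[0,0.003,0],0.9],[[0.5,0.004,-0.02],[0,0.003,0],0.9]]'|grep -E "pos|force"; for i in 1 2 3; do python3 -m pendant '[[[0.05,0,0],[0,0,0],0.9],[[0.13,0,0],[0,0,0],0.9],[[0.13,0,0],[0,0,0],0.9]]'|grep -E "pos|force"; done
```

```text
position: [0.6527, -0.1047, 0.1411]
ft_force: [0.1, -0.0, -1.0]
position: [0.6523, -0.1045, 0.1208]
ft_force: [0.8, -0.7, -0.9]
position: [0.6517, -0.1043, 0.1]
ft_force: [0.8, 0.4, -1.0]
position: [0.651, -0.1042, 0.0794]
ft_force: [0.7, -0.3, -1.5]
```

```bash
python3 -m pendant '[[[0.04,0.005,-0.009],[0,0,0],0.9],[[0.07,0.005,-0.009],[0,0,0],0.9],[[0.07,0.005,-0.009],[0,0,0],0.9]]'|grep -E "pos|force"; python3 -m pendant '[[[0.01,0,0],[0,0,0],0.9],[[0.02,0,0],[0,0,0],0.9],[[0.02,0,0],[0,0,0],0.9]]'|grep -E "pos|force"
```

```text
position: [0.6524, -0.1041, 0.0685]
ft_force: [-0.4, 0.2, -1.7]
position: [0.6524, -0.1041, 0.0661]
ft_force: [-2.9, 2.2, 7.4]
```

Rested: upward force of 7 N at the original grip height of 0.066. Releasing and rising.

```bash
python3 -m pendant '[[[0,0,0],[0,0,0],0.4],[[0,0,0],[0,0,0],0],[[0,0,0],[0,0,0],0],[[0,0,0],[0,0,0],0],[[-0.2,0,0],[0,0,0],0],[[-0.5,0,0],[0,0,0],0],[[-1,0,0],[0,0,0],0],[[-1,0,0],[0,0,0],0]]' 40|grep -E "pos|force|gap"; python3 - <<'E'
from h import *
f=r.grab_frame("top"); g=r.grab_frame("scene")
H=hsv(g); m=(H[...,0]<16)&(H[...,1]>190)&(H[...,2]>120); M=np.zeros_like(m);M[195:245,275:312]=m[195:245,275:312]
for c in blobs(M,20): print("scene",cv2.minAreaRect(c.astype(np.float32)),c.min(0),c.max(0))
# knob: white mark & dark bar on wrist/top
for n,F in(("top",f),("scene",g)):
    cst=cast;H=hsv(F);yy,xx=np.mgrid[0:400,0:640]
    P=cst(F,np.c_[xx.ravel(),yy.ravel()],.114)[:,:2].reshape(400,640,2); k=(np.linalg.norm(P-np.array([.4656,.081]),axis=2)<.03)
    d=k&(H[...,2]<60); w=k&(H[...,1]<60)&(H[...,2]>150)
    for a,mm in(("dark",d),("white",w)):
        Q=P[mm]
        if len(Q)>3: e=np.linalg.svd(Q-Q.mean(0),full_matrices=False)[2]; print(n,a,len(Q),Q.mean(0).round(4),np.degrees(np.arctan2(e[0][1],e[0][0])).round(1),((Q-Q.mean(0))@e.T).std(0).round(4))
to([.4656,.081,.2],120)
E
python3 slot.py
```

```text
position: [0.6545, -0.1053, 0.2201]
ft_force: [-0.9, -0.1, -2.1]
finger_gap: 1.002
scene ((292.5, 219.0), (26.0, 13.0), 90.0) [286 206] [299 232]
top dark 341 [0.4642 0.0783] -109.6 [0.0152 0.0106]
top white 80 [0.4555 0.0855] 145.9 [0.0212 0.0078]
scene dark 130 [0.4759 0.0871] -32.0 [0.0122 0.0085]
t 55.02 pos [ 0.6538 -0.1045  0.2173] jaw -60.9 gap 1.002 F [ 0.1  0.5 -0.4] j7 -0.52 | shift [ 0.122 -1.691  0.493] turn [-0.0072  0.001   0.0017]
scene 14 [0.5956 0.0849] 43.3 [0.0126 0.0008]
```

The driver stands again: its orange outline in the scene view matches the original, rows 206–232 and columns 286–299. Now I put the wrist camera above the knob.

```bash
python3 -m pendant '[[[0,-0.4,0.4],[0,0,0],0],[[0,-0.8,0.7],[0,0,0],0],[[0,-1,0.9],[0,0,0],0],[[0,-1,0.9],[0,0,0],0],[[0,-1,0.9],[0,0,0],0]]'|grep pos;python3 -c "
from h import *
to([.405,.047,.2])"
```

```text
position: [0.4604, -0.0372, 0.2154]
t 55.75 pos [ 0.4604 -0.0372  0.2154] jaw -60.7 gap 0.999 F [ 0.7 -0.1 -0.3] j7 -0.79 | shift [ 0.108 -0.67   0.047] turn [0.     0.0025 0.0038]
```

```bash
python3 -m pendant '[[[0,-0.4,0],[0,0,0],0],[[0.1,-0.67,0.047],[0,0,0],0],[[0.1,-0.67,0.047],[0,0,0],0],[[0.1,-0.67,0.047],[0,0,0],0]]'|grep pos;cat > knob.py <<'E'
from h import *
F=r.grab_frame("wrist"); print("cam",F["xyz"].round(3)); H=hsv(F)
yy,xx=np.mgrid[0:400,0:640]; P=wcast(F,np.c_[xx.ravel(),yy.ravel()],.114)[:,:2].reshape(400,640,2)
# ASCII map of knob region on z=.114 grid: rows x from high to low, cols y from high to low (as seen from above, x up)
from scipy.spatial import cKDTree
T=cKDTree(P.reshape(-1,2)); px=F["pixels"].reshape(-1,3).astype(int)
for x in np.arange(.503,.427,-.004):
    row=""
    for y in np.arange(.121,.043,-.002):
        b,g,rr=px[T.query([x,y])[1]]; v=max(b,g,rr)
        row+= "R" if rr>120 and b<80 and g<80 else "b" if b>rr+40 else "W" if min(b,g,rr)>165 else "#" if v<45 else "+" if v<70 else "-" if v<120 else "."
    print(f"{x:.3f}",row)
E
python3 knob.py
```

```text
position: [0.4052, 0.0471, 0.2012]
cam [0.474 0.084 0.381]
0.503 bbbbbbbbbbbbbbbbbbbbbbbbbbbbbbbbbbbbbbb
0.499 bbbbbbbbbbbbbbbbbbbbbbbbbbbbbbbbbbbbbbb
0.495 bbbbbWWW.bbb...............bbbbbbbbbbbb
0.491 bbbbbb..bb....................bbbbbbbbb
0.487 bbbbbbbb.........+++++-+-.......-bbbbbb
0.483 bbbbbb.......-#############-.....-bbbbb
0.479 RRR.b......+################+----.-bbbb
0.475 RRRR......-##################+-----bbbb
0.471 RRR......-####################------bbb
0.467 bbbb.....-####################------bbb
0.463 bbbb......#######-.-##########------bbb
0.459 bbbbb.....-#####-WW+#########------bbbb
0.455 b.WWb......-###.W.##########+------bbbb
0.451 bWWWbbb.....#+WW+#########+-------bbbbb
0.447 bbbbbbbb......-##++##+----------bbbbbbb
0.443 bbbbbbbbbb.................---bbbbbbbbb
0.439 bbbbbbbbb.bbb.............--bbbbbbbbbbb
0.435 bbbbbbb.WWWbbbbbbbbbbbbbbbbbbbbbbbbbbbb
0.431 bbbbbbbbb.bbbbbbbbbWWWbbbbbbbbbbbbbbbbb
0.427 bbbbbbbbbbbbbbbbbbbWWWbbbbbbbbbbbbbbbbb
```

The mark points about 32° from the front toward the left, so the dial is at 0.6, and the axis is at about (466,81.5). I grip the bar with the jaw at 57° and turn it clockwise by 1.2 rad.

```bash
python3 -m pendant '[[[0,0,0],[-0.088,0,0],0],[[0,0,0],[-0.176,0,0],0],[[0,0,0],[-0.264,0,0],0],[[0,0,0],[-0.352,0,0],0],[[0,0,0],[-0.44,0,0],0],[[0,0,0],[-0.528,0,0],0],[[0,0,0],[-0.616,0,0],0],[[0,0,0],[-0.7,0,0],0],[[0,0,0],[-0.79,0,0],0],[[0,0,0],[-0.88,0,0],0],[[0,0,0],[-0.98,0,0],0],[[0,0,0],[-0.98,0,0],0]]'|grep pos;python3 -c "
from h import *
to([.466,.0815,.13],56.9)"
```

```text
position: [0.4064, 0.0449, 0.2015]
t 57.8 pos [0.4064 0.0449 0.2015] jaw 56.7 gap 0.999 F [ 0.1 -1.  -0.5] j7 0.8 | shift [0.474 0.423 0.202] turn [-0.0018 -0.0035  0.0012]
```

```bash
python3 -m pendant '[[[0,0.2,0.1],[0,0,0],0],[[0.2,0.423,0.202],[0,-0.0035,0],0],[[0.474,0.423,0.202],[0,-0.0035,0],0],[[0.474,0.423,0.202],[0,-0.0035,0],0],[[0.474,0.423,0.202],[0,-0.0035,0],0]]'|grep pos;python3 -c "
from h import *
to([.466,.0815,.057],56.9)"
```

```text
position: [0.4665, 0.0805, 0.1315]
t 58.42 pos [0.4665 0.0805 0.1315] jaw 56.5 gap 0.999 F [-0.4 -0.2  1.3] j7 1.18 | shift [ 0.496  0.005 -0.007] turn [-0.0035  0.0003  0.001 ]
```

```bash
python3 -m pendant '[[[0.25,0.005,-0.007],[0,0,0],0],[[0.4,0.005,-0.007],[0,0,0],0],[[0.496,0.005,-0.007],[0,0,0],0],[[0.496,0.005,-0.007],[0,0,0],0]]'|grep -E "pos|force"; python3 -m pendant '[[[0,0,0],[0,0,0],0.95],[[0,0,0],[0,0,0],0.95],[[0,0,0],[0,0,0],0.95],[[0,0,0],[0,0,0],0.95],[[0,0,0],[0,0,0],0.95],[[0,0,0],[0,0,0],0.95]]' 30
```

```text
position: [0.4663, 0.0817, 0.0578]
ft_force: [-0.8, -0.7, -0.7]
t: 59.68
position: [0.4663, 0.0815, 0.0581]
eef_rot: [0.677, 0.204, 0.677, -0.205]
ft_force: [-3.4, -2.3, 8.7]
finger_gap: 0.154
```

```bash
python3 -m pendant '[[[0,0,0],[0.07,0,0],0.95],[[0,0,0],[0.14,0,0],0.95],[[0,0,0],[0.21,0,0],0.95],[[0,0,0],[0.28,0,0],0.95],[[0,0,0],[0.35,0,0],0.95],[[0,0,0],[0.42,0,0],0.95],[[0,0,0],[0.49,0,0],0.95],[[0,0,0],[0.55,0,0],0.95],[[0,0,0],[0.573,0,0],0.95],[[0,0,0],[0.573,0,0],0.95],[[0,0,0],[0.573,0,0],0.95]]'; python3 -m pendant '[[[0,0,0],[0,0,0],0.4],[[0,0,0],[0,0,0],0],[[0,0,0],[0,0,0],0],[[0,0,0],[0,0,0],0],[[-0.2,0,0],[0,0,0],0],[[-0.5,0,0],[0,0,0],0],[[-1,0,0],[0,0,0],0],[[-1,0,0],[0,0,0],0]]'; python3 -c "
from h import *
to([.466,.155,.2])"
```

```text
t: 61.05
position: [0.4654, 0.0811, 0.058]
eef_rot: [-0.443, -0.55, -0.443, 0.552]
ft_force: [-8.4, -2.1, 10.7]
finger_gap: 0.158
t: 62.05
position: [0.467, 0.0813, 0.211]
eef_rot: [0.443, 0.552, 0.444, -0.55]
ft_force: [-0.1, -0.5, -1.5]
finger_gap: 0.998
t 62.05 pos [0.467  0.0813 0.211 ] jaw -12.4 gap 0.998 F [-0.1 -0.5 -1.5] j7 -0.14 | shift [ 0.075 -0.112 -0.478] turn [ 0.     -0.0011 -0.0006]
```

```bash
python3 -m pendant '[[[0,0.1,0.4],[0,0,0],0],[[0,0.1,0.5],[0,0,0],0],[[0,0.1,0.5],[0,0,0],0],[[0,0.1,0.5],[0,0,0],0]]'|grep pos; python3 knob.py
```

```text
position: [0.4656, 0.0057, 0.2107]
cam [0.482 0.08  0.391]
0.503 bbbbbbbbbbbbbbbbbbbbbbbbbbbbbbbbbbbbbbb
0.499 bbbbbb.bbbbbbbbbb.......bbbbbbbbbbbbbbb
0.495 bbbbbWWW.bbb.................bbbbbbbbbb
0.491 bbbbbbbbb......................bbbbbbbb
0.487 bbbbbbb.W......--++####--........bbbbbb
0.483 bbbbbb.W.....-############+-......bbbbb
0.479 RRR.b.WW.W.-#################-.....bbbb
0.475 RRRR..WWW-###################+-.....bbb
0.471 ...b.WWW..WW.-++##############-.....bbb
0.467 bbbb.W...##--..WWW.############-...-bbb
0.463 bbbb......#####################-...-bbb
0.459 bbbbb......###################+-.--bbbb
0.455 .WWWb......-################---..--bbbb
0.451 bWW.bbb.......+##########+--.....bbbbbb
0.447 bbbbbbbb.........-------........bbbbbbb
0.443 bbbbbbbbbb....................bbbbbbbbb
0.439 bbbbbbbb.W.bbb............-bbbbbbbbbbbb
0.435 bbbbbbbbWWWbbbbbbbbbbbbbbbbbbbbbbbbbbbb
0.431 bbbbbbbbbbbbbbbbbbbWWW.bbbbbbbbbbbbbbbb
0.427 bbbbbbbbbbbbbbbbbbb.W.bbbbbbbbbbbbbbbbb
```

The mark now points at the red dot. Final numeric checks, then hand in.

```bash
python3 - <<'E'
from h import *
g=r.grab_frame("scene"); w=r.grab_frame("wrist")
H=hsv(g); m=(H[...,0]<16)&(H[...,1]>190)&(H[...,2]>120); M=np.zeros_like(m);M[195:245,275:312]=m[195:245,275:312]
for c in blobs(M,20): print("driver",cv2.minAreaRect(c.astype(np.float32)))
H=hsv(w)
for c in blobs((H[...,0]>20)&(H[...,0]<36)&(H[...,1]>150)&(H[...,2]>90),1500): print("cover",axis(wcast(w,c,.063)))
H0=cv2.imread("pics/scene0.png"); d=cv2.absdiff(H0,g["pixels"]).max(2)
for n,b in dict(urchin=(170,215,200,242),jar=(200,222,232,265),tin=(233,255,272,293),plate=(240,132,284,166),pick=(305,152,332,192)).items(): print(n,(d[b[1]:b[3],b[0]:b[2]]>50).mean().round(3))
s,_=state(); print(s["t"],s["ft_force"].round(1),np.abs(s["qd"]).max())
E
python3 slot.py; python3 -c "
from cell import r
print(r.sign_off())"
```

```text
driver ((292.5, 219.0), (26.0, 13.0), 90.0)
cover (array([447.4, 186.8]), array([87. , 75.2]), 1.7)
urchin 0.0
jar 0.0
tin 0.0
plate 0.452
pick 0.0
62.7 [-0.4  0.4  0.6] 0.003912390537961167
wrist 75 [0.5959 0.0866] -136.8 [0.0127 0.0006]
scene 14 [0.5956 0.0849] 43.3 [0.0126 0.0008]
the job is handed in; nothing more can be done
None
```

I ran the whole sequence and handed the job in at about 62.7 s of robot time; `sign_off` gives no verdict. Both oyster shells went into the tub, and the yellow cover was slid shut. The driver tightened the screw to its stop and went back in its stand, then the selector was turned to the red dot.

**What the last checks showed**
- **Shells:** both lay flat, side by side, in the tub before the cover closed. I could not see them afterwards.
- **Cover:** its edges at x = 0.401 and 0.594 m span the tub, and it did not move under a 57 N push. It travelled about 180 mm against the nominal 185 mm. The final cover fit was partly hidden by the arm and told me nothing, so this rests on the earlier check.
- **Screw:** the slot turned about 127° and stopped, with the moment rising to about 2 N m. If the slot lies along the cleaner's x at 0, that puts the screw at about 2.4 rad.
- **Driver:** it came down at its original grip height, and its outline in the scene view matches the start.
- **Selector:** the white mark points at the red dot.
- **Bystanders:** the urchin, jar, tin and pick are unchanged in the scene view. The spot plate's area differed in 45% of its pixels, so that check failed. I think the arm or its shadow covered the plate, because the arm never worked near it, but I did not confirm this.

**Problems on the way**
- The fingertips were about 36 mm above the reported TCP, not at it. The first shell grasp therefore closed on nothing, and the first cover push rode up over the handle. I corrected both from the images and forces.

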